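Fetch the watch from behind the display pieces

TASK

The gold watch on its round black base is hemmed in on the display tray. First clear the carriage clock, the wooden ring post and the grey watch stand off to the grey pad, leaving the watch where it is; then lift the watch out and seat it flat in the round wooden cradle. Then put the clock, the post and the stand back on the tray, upright, each on the very spot it came from and squared to the tray as before; knock nothing over, leave the pens, loupe and screwdriver alone.

Things in the scene. Friction and masses are not known exactly. Their poses are not given: they have to be found in the camera images.
- clock: carriage clock: upright brass box, 44 x 44 mm in plan, 76 mm high, with a thin carrying loop above it up to 87 mm (loop is look only), white dial on its +x face, 0.35 kg nominal. Origin: centre of its underside, z up.
- post: ring display post: upright round wooden cylinder, 44 mm diameter, 66 mm high, topped by a small white cone with a gold ring up to 86 mm (look only), 0.18 kg. Origin: centre of its underside, z up.
- stand: watch stand: upright grey block, 44 x 44 mm in plan, straight-sided up to 60 mm, with a sloping plate on top (highest point 83 mm) that carries a steel watch and faces +x, 0.2 kg. Origin: centre of its underside, z up.
- watch: the wanted thing: gold watch with white dial fixed on a low round black base; base 56 mm diameter, 34 mm high, watch on top to 43 mm, 0.16 kg, one rigid piece. About 18 mm is free between it and its neighbours to left and right. Origin: centre of its underside, z up.
- tray: fixed dark wooden tray with brass edges, flat top 8 mm above the counter. Origin on its underside; spans x -82 to 112, y +-109 mm. Inlaid spots (tray x, y in mm): 50 mm squares front (-22, 0), left (40, 68), right (40, -68); disc rear (40, 0), where the watch starts. Clock, post, stand start on the squares in any order, x axes along the tray's.
- pad: fixed flat grey pad, 260 (x) x 130 (y) mm, top 4 mm above the counter: the side area, to the left or to the right of the tray. Origin: centre of its underside. Three pieces fit in a row along its x, 80 mm apart.
- cradle: fixed round wooden cradle, 92 mm outside diameter, rim 10 mm high, with a round recess of 70 mm diameter whose floor is 4 mm above the counter: the watch base stands in it. On the other side of the tray from the pad. Origin: centre of its underside.
- pens: bystander: clear box 75 x 110 x 55 mm with note pads and pens, up to 140 mm high. Origin: centre of its underside.
- loupe: bystander: black eye loupe with a metal band, 34 mm diameter, 30 mm high. Origin: centre of its underside.
- driver: bystander: screwdriver with blue handle lying on the counter, 140 mm long along its x. Origin: underside, near its middle.

How it is judged (in metres and radians):
On the way, in this order (a step that is already met when the one before it is completed fails the run):
1. clock, post and stand all stand released on the pad, the watch still in its place on the tray (x of clock in the frame of pad between -0.13 and 0.13 m and y of clock in the frame of pad between -0.065 and 0.065 m and z of each of clock, post, stand in the frame of pad below 0.01 m and angle between each of clock, post, stand's own z axis and vertical below 0.1 rad and linear speed of each of clock, post, stand below 0.02 m/s and angular speed of each of clock, post, stand below 0.2 rad/s and contact force between each of clock, post, stand and the fingers below 0.1 N and x of post in the frame of pad between -0.13 and 0.13 m and y of post in the frame of pad between -0.065 and 0.065 m and x of stand in the frame of pad between -0.13 and 0.13 m and y of stand in the frame of pad between -0.065 and 0.065 m and distance of watch from where it was at the start of the episode below 0.02 m), for 0.2 s.
2. the watch is seated in the cradle, released, while the three pieces still stand on the pad (horizontal distance between watch and cradle below 0.012 m and z of watch in the frame of cradle below 0.0075 m and angle between watch's own z axis and vertical below 0.08 rad and linear speed of each of watch, clock, post, stand below 0.02 m/s and angular speed of each of watch, clock, post, stand below 0.2 rad/s and contact force between each of watch, clock, post, stand and the fingers below 0.1 N and x of clock in the frame of pad between -0.13 and 0.13 m and y of clock in the frame of pad between -0.065 and 0.065 m and z of each of clock, post, stand in the frame of pad below 0.01 m and angle between each of clock, post, stand's own z axis and vertical below 0.1 rad and x of post in the frame of pad between -0.13 and 0.13 m and y of post in the frame of pad between -0.065 and 0.065 m and x of stand in the frame of pad between -0.13 and 0.13 m and y of stand in the frame of pad between -0.065 and 0.065 m), for 0.2 s.
At the end, for the whole second after the job is handed in: The watch stands flat in the cradle's recess (within 12 mm of its centre, underside at most 7.5 mm above the counter); clock, post and stand each stand upright within 15 mm of where they stood at the start, clock and stand square to the tray within 0.2 rad (11 degrees); all released and at rest (horizontal distance between watch and cradle below 0.012 m and z of watch in the frame of cradle below 0.0075 m and angle between each of watch, clock, post, stand's own z axis and vertical below 0.08 rad and linear speed of each of watch, clock, post, stand below 0.02 m/s and angular speed of each of watch, clock, post, stand below 0.2 rad/s and contact force between each of watch, clock, post, stand and the fingers below 0.1 N and distance of each of clock, post, stand from where it was at the start of the episode below 0.015 m and angle between the x axis of each of clock, stand and the x axis of tray, either way round below 0.2 rad); the robot touches nothing.
It fails at once if the clock, post, stand or watch is knocked over (tilted more than 0.5 rad) (angle between any of clock, post, stand, watch's own z axis and vertical above 0.5 rad).
It fails at once if pens disturbed (moved more than 20 mm) (distance of pens from where it was at the start of the episode above 0.02 m).
It fails at once if loupe disturbed (moved more than 20 mm) (distance of loupe from where it was at the start of the episode above 0.02 m).
It fails at once if driver disturbed (moved more than 20 mm) (distance of driver from where it was at the start of the episode above 0.02 m).
It also fails if it takes over 136 s, if anything falls off the work surface, if the arm or the gripper's body presses on something with over 40 N, if the wrist force passes 120 N, or if a joint passes its speed limit or range.

ROBOT

A 6-joint arm with a two-finger parallel gripper is mounted at the origin on the work surface. World frame = base frame: x ahead of the robot, y to its left, z up, the work surface at z = 0. Lengths are in m, angles in degrees, forces in N, time in s.
With the tool pointing down it reaches from about 0.3 to 0.75 m from the base axis. Payload 8.5 kg.
Tool frame: the origin (TCP) lies midway between the tips of the shut fingers; the grasp point (between the pads) lies 19 mm behind it; z points along the fingers, y is the line along which they close (so a half turn about z gives the same grasp; the last joint's range is limited). The gripper opens to 85 mm and grips with 20 to 120 N. Pads are 22 mm wide; open, the fingers measure 114 mm over their backs; the gripper's body (76 mm by 85 mm) begins 54 mm behind the grasp point. The pads swing forward as they close: fully open they stand 13 mm farther back than shut.
Start: joints at [-79.257, 21.807, 74.336, -0, 83.858, -12.336], TCP at [0.216, -0.506, 0.196] pointing down, gripper open.
Joint ranges: [-178.18, 178.18], [-50.72, 133.34], [12.68, 142.11], [-81.47, 261.47], [9.98, 163.14], [-165.26, 165.26]. Speed limits (degrees/s): [136.94, 136.94, 180, 180, 180, 180].

INTERFACE

Orientations are given as a 3x3 rotation matrix whose columns are the frame's x, y, z axes.
In Python, from rig import monitor, optics, close_job, models gives the robot as it stands.
- The arm moves only by the tool step_arm, never from a script. Its arguments are lists of equal length, an entry for each row: "fingers": the closure, from -1 (fully open) to 1 (shut); "travel": the shift along the tool's x, y, z scaled (see below), a list of three; "twist": the turn about the tool's z scaled (see below). In form: {"fingers": [fingers, ...], "travel": [[tx, ty, tz], ...], "twist": [twist, ...]}. A call has 1 to 10 rows; each row shifts and turns the commanded pose from where the row before left it, along the tool's axes as they then stand; what a row does not reach is not made up. The controller multiplies each number of a shift by 100 mm and each number of a turn by pi rad. A row lasts 1/8 s, in which the tool goes at most 62.5 mm and 10.7 degrees, less where a joint would pass 70% of its speed; a pose out of reach is approached as far as the arm can. A call with a number of a shift or a turn outside -1 to 1 is refused whole. A call with a gripper value outside its range is refused whole. The fingers move at their own pace and stop on an object; "force" is the grip in N (left out, the last holds). Time passes only in rows, so rows that do not move let the fingers close. It gives the time, the measured TCP pose, the force, the opening and the grip force at its end, in the units of the state.
- monitor.observe(): the state, without advancing time (a new reading comes with each control period).
- optics.get_image(name): name is "side" or "top" or "wrist"; returns (picture, depth): 384x512x3 uint8, blue, green, red; 384x512 float32, m along the optical axis (not along the pixel's ray), 0 where there is no reading.
- optics.get_calibration(name): a dict with "vertical_fov" (degrees; the focal length in pixels is half the picture's height over the tangent of half this angle, whatever the lens; pixels are square), "cx", "cy" (the principal point, pixels), "world_from_camera" (4x4, takes a point from camera to world coordinates). Camera axes: x right, y up, looking along -z (the intrinsics and any distortion apply to the point x, -y, -z); pixel columns grow to the right and rows downward; lengths in m; the calibration is good to about 2 mm. A picture is of the moment at which its call begins: read the wrist's pose just before it. get_calibration takes no time and is no camera call; for the wrist camera it gives the pose at the moment of the call.
- close_job(): hands the job in; it is judged then, once.
Trained networks look in the newest picture that a camera, given by its name, has taken for a name from the list of things; names that differ only in an ending like _2 or _b are one class to them, and where a whole thing is asked for, a point or a joint stands for the part that bears it (a point fixed in the world has none). Each returns a list of dicts, best first, with "confidence" (0 to 1); they miss things now and then, are a little off and sometimes report something else, mostly with a low value. They report only what shows in the picture. A call takes as long as a camera call.
- models.trace(camera, query): "mask" (384x512 bool, what is visible of it) and "point" ([column, row] in pixels, amid what is visible of it).
- models.landmark_of(camera, query): "point" ([column, row] in pixels: a listed point, or the origin of a listed thing).
The state is a dict: "time_s": time; "q": joint angles; "qvel": joint speeds; "joint_efforts": joint torques, N m; "position": TCP position; "tool_rot": TCP orientation; "ft_force": force on the tool from outside, world axes, zero at the start; "wrist_torque": the same for the moment, N m; "grip_width": finger opening in m; "gripper_force": force on a finger pad.
Only numpy, scipy, OpenCV 4.12 (cv2) and the standard library are available. Lean on these libraries where they do the work, as an engineer would, in place of code of your own. Each camera call takes 0.05 s, during which the arm holds its last target. There are 200 camera calls.

## Working session

There is one attempt and no reset: what is moved stays moved. The work goes in short steps, Python scripts to look and compute and a tool call to move; the robot and the scene stay as the last step left them, time stands still between calls to the robot, and variables do not carry over. Pictures are saved under pics/ and viewed, at most 14 in all, crops included, and the job is handed in when it is done.

Besides the shell and the picture viewer there is one more tool, called after "Request:" as name(argument=value, ...) on one line, values as JSON. step_arm: Moves the arm, as the interface text tells. Its arguments: {"type":"object","properties":{"fingers":{"type":"array","items":{"type":"number"}},"travel":{"type":"array","items":{"type":"array","items":{"type":"number"}}},"twist":{"type":"array","items":{"type":"number"}},"force":{"type":"number"}},"required":["fingers","travel","twist"]}

```bash
mkdir -p pics; ls
cat > h.py <<'E'
import numpy as np, cv2
from rig import monitor, optics, close_job, models
def cam(n):
    c=optics.get_calibration(n); f=192/np.tan(np.radians(c["vertical_fov"])/2); return c,f
def cloud(n,depth):
    c,f=cam(n); v,u=np.mgrid[0:384,0:512]
    P=np.stack([(u-c["cx"])/f*depth,-(v-c["cy"])/f*depth,-depth],-1)
    T=np.array(c["world_from_camera"]); return P@T[:3,:3].T+T[:3,3]
E
python3 - <<'E'
from h import *
s=monitor.observe(); print(s)
for n in ["top","side"]:
    c=optics.get_calibration(n); print(n,c)
    im,d=optics.get_image(n); cv2.imwrite(f"pics/{n}0.png",im); np.save(f"{n}.npy",d)
    W=cloud(n,d)
    for q in ["clock","post","stand","watch","tray","pad","cradle","pens","loupe","driver"]:
        for r in models.trace(n,q)[:2]:
            m=r["mask"]&(d>0); p=W[m]
            if len(p)<5: continue
            z=np.percentile(p[:,2],97); t=p[p[:,2]>z-.012]
            print(q,round(r["confidence"],2),np.round(r["point"]),len(p),"z97",z.round(3),"topmean",t.mean(0).round(3),"lo",np.percentile(p,3,0).round(3),"hi",np.percentile(p,97,0).round(3))
E
```

```text
pics
{'time_s': 0.0, 'q': array([-7.92572116e+01,  2.18414249e+01,  7.43849381e+01, -2.17248045e-04,
        8.38580615e+01, -1.23358490e+01]), 'qvel': array([ 0.02048321,  0.03486065,  0.01773751,  0.05149693, -0.06775695,
       -0.04131761]), 'joint_efforts': array([ 7.01212339e-04, -4.48459733e+01, -2.31276244e+01, -1.02549686e-04,
        4.85489436e-03, -9.39976928e-06]), 'position': array([ 0.21552732, -0.50563772,  0.19530666]), 'tool_rot': array([[ 9.19967599e-01,  3.91994310e-01, -2.78362201e-04],
       [ 3.91994286e-01, -9.19966514e-01,  1.44695876e-03],
       [ 3.11115699e-04, -1.44027157e-03, -9.99998914e-01]]), 'ft_force': array([-0.70519119, -0.34887106, -0.15586395]), 'wrist_torque': array([ 0.05696882, -0.01859229,  0.03394975]), 'gripper_force': 0.0, 'grip_width': 0.08526113433458356}
top {'vertical_fov': 49.69072894772237, 'cx': 249.30770216424887, 'cy': 191.9974408992498, 'world_from_camera': array([[-0.0021012 ,  0.9937907 , -0.11124576,  0.46917482],
       [-0.99999569, -0.00231616, -0.00180311,  0.00538928],
       [-0.00204958,  0.1112415 ,  0.99379129,  1.
[... 2491 characters left out ...]
0.006]
tray 0.57 [234. 222.] 5180 z97 0.01 topmean [0.557 0.047 0.008] lo [ 0.479 -0.071  0.004] hi [0.677 0.134 0.01 ]
pad 0.69 [183. 320.] 11696 z97 0.006 topmean [0.503 0.274 0.004] lo [0.387 0.205 0.002] hi [0.629 0.34  0.006]
cradle 0.81 [347. 146.] 920 z97 0.012 topmean [ 0.462 -0.267  0.007] lo [ 0.422 -0.307  0.002] hi [ 0.502 -0.224  0.012]
pens 0.82 [ 94. 218.] 3234 z97 0.128 topmean [0.784 0.268 0.13 ] lo [0.73  0.176 0.003] hi [0.814 0.281 0.128]
loupe 0.82 [322. 237.] 309 z97 0.032 topmean [ 0.393 -0.005  0.028] lo [ 0.379 -0.018  0.002] hi [0.407 0.008 0.032]
driver 0.64 [232. 109.] 316 z97 0.026 topmean [ 0.766 -0.218  0.021] lo [ 0.754 -0.261  0.004] hi [ 0.781 -0.14   0.026]
```

Run:
```python
from h import *
im=cv2.imread("pics/top0.png"); s=cv2.imread("pics/side0.png")
cv2.imwrite("pics/t1.png",cv2.resize(im[70:310,100:420],None,fx=2.5,fy=2.5,interpolation=cv2.INTER_CUBIC))
cv2.imwrite("pics/s1.png",s)
for n in ["top","side"]:
    im,d=optics.get_image(n); W=cloud(n,d)
    for q in ["tray","pad"]:
        r=models.trace(n,q)[0]; m=r["mask"]&(d>0)
        p=W[m]; zr=(p[:,2]>.001)&(p[:,2]<.014); p=p[zr]
        xy=(p[:,:2]*1000).astype(np.float32)
        print(n,q,cv2.minAreaRect(xy), "median z",np.median(p[:,2]))
        # robust: trim via area fit: search yaw maximising edge sharpness
        best=[]
        for a in np.arange(-25,25.1,.5):
            A=np.radians(a); R=np.array([[np.cos(A),np.sin(A)],[-np.sin(A),np.cos(A)]]); t=xy@R.T
            l,h=np.percentile(t,[1,99],axis=0); best.append((np.prod(h-l),a,*(R.T@((l+h)/2)),*(h-l)))
        print(np.round(min(best),1))
```

```text
top tray ((584.4727172851562, 23.210182189941406), (221.3537139892578, 202.16612243652344), 82.31913757324219) median z 0.008543096178760923
[ 4.14522e+04 -7.50000e+00  5.82900e+02  2.42000e+01  1.94200e+02
  2.13500e+02]
top pad ((512.3946533203125, 273.0548095703125), (264.1318359375, 136.82485961914062), 8.690855026245117) median z 0.004643603652675687
[3.35729e+04 8.00000e+00 5.12600e+02 2.72200e+02 2.56400e+02 1.30900e+02]
side tray ((581.6135864257812, 20.451332092285156), (225.22804260253906, 205.84718322753906), 82.75436401367188) median z 0.008167504284946725
[ 4.21958e+04 -7.00000e+00  5.78300e+02  2.50000e+01  1.96200e+02
  2.15100e+02]
side pad ((509.5637512207031, 271.53277587890625), (266.4669189453125, 136.2239990234375), 8.231464385986328) median z 0.004158561884564205
[3.35559e+04 8.50000e+00 5.08700e+02 2.71900e+02 2.57000e+02 1.30500e+02]
```

View pics/t1.png

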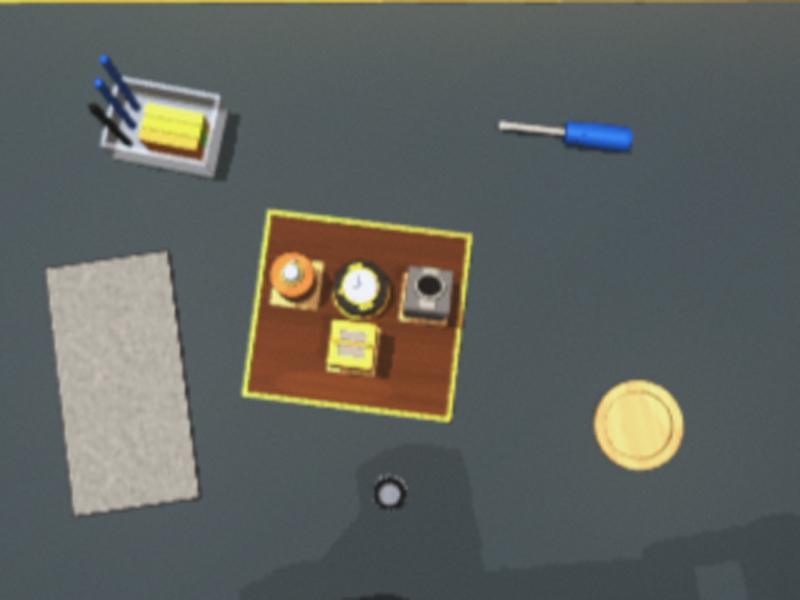

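View pics/s1.png

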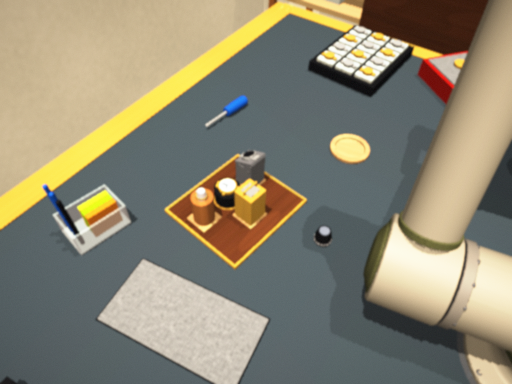

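Request:
step_arm(fingers=[-1,-1,-1,-1,-1], travel=[[0,0,0],[0,0,0],[0,0,0],[0,0,0],[0,0,0]], twist=[0.042,0.042,0.042,0.042,0])

```text
time_s: 2.02
position: [0.2156, -0.506, 0.1959]
tool_rot: [[0.992, -0.124, 0.0], [-0.124, -0.992, -0.0], [0.0, 0.0, -1.0]]
ft_force: [0.7, -0.1, 0.4]
grip_width: 0.0852
gripper_force: 0.0
```

```bash
cat >> h.py <<'E'
A=np.radians(-7.3); RT=np.array([[np.cos(A),-np.sin(A)],[np.sin(A),np.cos(A)]])
def tray(x,y): return RT@np.array([x,y])+[.5657,.0265]
def plan(x,y,z,alpha=None):
    s=monitor.observe(); R=s["tool_rot"]; p=s["position"]; a=np.degrees(np.arctan2(R[1,0],R[0,0])); al=a if alpha is None else alpha
    b=np.radians(al); X=np.array([np.cos(b),np.sin(b),0]);Y=np.array([np.sin(b),-np.cos(b),0]); d=np.array([x,y,z])-p
    print("t",round(s["time_s"],2),"p",p.round(4),"a",a.round(2),"w",round(s["grip_width"],4),"gf",round(s["gripper_force"],1),"| twist",round(((a-al+180)%360-180)/180,4),"travel",np.round([d@X*10,d@Y*10,-d[2]*10],3),"mm",round(np.linalg.norm(d)*1000))
E
python3 -c "
from h import *
for s in [(-22,0),(40,68),(40,-68),(40,0)]: print(tray(*(np.array(s)/1000)))
plan(.53,.029,.2,-7.3)"
```

```text
[0.54387832 0.02929542]
[0.61401617 0.08886624]
[ 0.59673538 -0.04603141]
[0.60537578 0.02141742]
t 2.02 p [ 0.2156 -0.506   0.1959] a -7.09 w 0.0852 gf 0.0 | twist 0.0011 travel [ 2.439 -5.706 -0.041] mm 621
```

Request:
step_arm(fingers=[-1,-1,-1,-1,-1,-1,-1,-1,-1,-1], travel=[[0.1,-0.2,-0.04],[0.16,-0.375,0],[0.16,-0.375,0],[0.16,-0.375,0],[0.16,-0.375,0],[0.16,-0.375,0],[0.16,-0.375,0],[0.16,-0.375,0],[0.16,-0.375,0],[0.16,-0.375,0]], twist=[0,0,0,0,0,0,0,0,0,0])

```text
time_s: 3.28
position: [0.4133, -0.1682, 0.2003]
tool_rot: [[0.993, -0.122, 0.001], [-0.122, -0.993, -0.0], [0.001, 0.0, -1.0]]
ft_force: [0.5, -0.9, 0.5]
grip_width: 0.0857
gripper_force: 0.0
```

Request:
step_arm(fingers=[-1,-1,-1,-1,-1,-1,-1,-1], travel=[[0.16,-0.375,0],[0.16,-0.375,0],[0.16,-0.375,0],[0.16,-0.375,0],[0.16,-0.37,0],[0.1,-0.26,0],[0,0,0],[0,0,0]], twist=[0,0,0,0,0,0,0,0])

```text
time_s: 4.28
position: [0.5282, 0.0297, 0.2001]
tool_rot: [[0.992, -0.123, -0.0], [-0.123, -0.992, -0.0], [-0.0, 0.0, -1.0]]
ft_force: [0.1, -0.5, 0.1]
grip_width: 0.0852
gripper_force: 0.0
```

Run:
```python
from h import *
plan(.5439,.0293,.034,-7.3)
im,d=optics.get_image("wrist"); cv2.imwrite("pics/w1.png",im); W=cloud("wrist",d)
for q in ["clock","post","stand","watch","tray"]:
    for r in models.trace("wrist",q)[:2]:
        m=r["mask"]&(d>0); p=W[m]
        if len(p)<5: continue
        z=np.percentile(p[:,2],97)
        print(q,round(r["confidence"],2),np.round(r["point"]),len(p),"z97",z.round(3),"lo",np.percentile(p,3,0).round(3),"hi",np.percentile(p,97,0).round(3))
        for a in (.02,.035,.05,.065):
            t=p[(p[:,2]>a)&(p[:,2]<a+.015)]
            if len(t)>50: print("   ",a,len(t),t.min(0).round(3),t.max(0).round(3))
```

```text
t 4.28 p [0.5282 0.0297 0.2001] a -7.09 w 0.0852 gf 0.0 | twist 0.0012 travel [ 0.156 -0.016  1.661] mm 167
clock 0.66 [255. 159.] 2054 z97 0.095 lo [0.523 0.007 0.028] hi [0.567 0.049 0.095]
    0.05 62 [0.562 0.005 0.05 ] [0.568 0.047 0.065]
    0.065 97 [0.562 0.005 0.066] [0.567 0.047 0.078]
post 0.96 [191. 100.] 1783 z97 0.093 lo [0.594 0.067 0.024] hi [0.631 0.106 0.093]
    0.035 64 [0.592 0.066 0.035] [0.632 0.081 0.05 ]
    0.05 73 [0.592 0.066 0.05 ] [0.631 0.081 0.065]
    0.065 1197 [0.592 0.066 0.065] [0.634 0.109 0.08 ]
post 0.21 [82.  0.] 276 z97 0.018 lo [ 0.728  0.178 -0.001] hi [0.742 0.25  0.018]
stand 0.63 [324. 102.] 2559 z97 0.091 lo [ 0.573 -0.068  0.02 ] hi [ 0.617 -0.023  0.091]
    0.02 69 [ 0.578 -0.028  0.02 ] [ 0.619 -0.023  0.035]
    0.035 73 [ 0.577 -0.028  0.035] [ 0.619 -0.022  0.05 ]
    0.05 81 [ 0.578 -0.028  0.05 ] [ 0.619 -0.022  0.065]
    0.065 680 [ 0.577 -0.071  0.065] [ 0.621 -0.022  0.08 ]
watch 0.61 [259.  99.] 2026 z97 0.051 lo [ 0.58  -0.003  0.04 ] hi [0.628 0.045 0.051]
    0.035 1425 [ 0.577 -0.007  0.04 ] [0.632 0.048 0.05 ]
    0.05 584 [0.586 0.002 0.05 ] [0.622 0.043 0.053]
tray 0.92 [254. 125.] 20127 z97 0.009 lo [ 0.484 -0.078  0.006] hi [0.678 0.128 0.009]
```

View pics/w1.png

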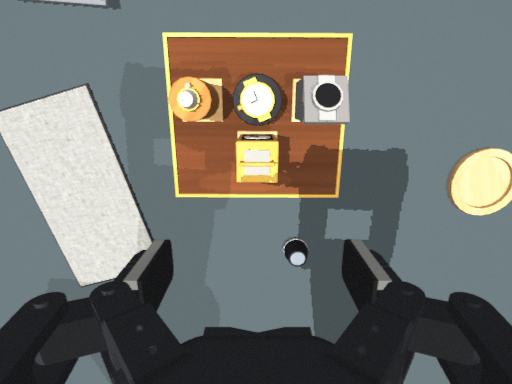

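Request:
step_arm(fingers=[-1,-1,-1,-1,-1,-1,-1,1,1,1], travel=[[0.16,-0.01,0.1],[0,0,0.35],[0,0,0.35],[0,0,0.35],[0,0,0.3],[0,0,0.2],[0,0,0],[0,0,0],[0,0,0],[0,0,0]], twist=[0,0,0,0,0,0,0,0,0,0], force=35)

```text
time_s: 5.82
position: [0.5454, 0.0286, 0.0359]
tool_rot: [[0.992, -0.125, 0.002], [-0.125, -0.992, -0.0], [0.002, 0.0, -1.0]]
ft_force: [-0.2, -1.1, 5.2]
grip_width: 0.0433
gripper_force: 35.9
```

Request:
step_arm(fingers=[1,1,1,1], travel=[[0,0,0],[0,0,0],[0,0,0],[0,0,0]], twist=[0,0,0,0])

```text
time_s: 6.32
position: [0.5454, 0.0285, 0.0359]
tool_rot: [[0.992, -0.125, 0.002], [-0.125, -0.992, -0.0], [0.002, 0.0, -1.0]]
ft_force: [-0.7, -0.9, 6.4]
grip_width: 0.0435
gripper_force: 36.0
```

Run:
```python
from h import *
plan(.511,.272,.154)
```

```text
t 6.33 p [0.5454 0.0285 0.0359] a -7.16 w 0.0435 gf 36.0 | twist 0.0 travel [-0.645 -2.373 -1.181] mm 273
```

Request:
step_arm(fingers=[1,1,1,1,1,1,1,1,1,1], travel=[[0,0,-0.15],[0,0,-0.35],[0,0,-0.35],[0,0,-0.35],[-0.04,-0.15,0],[-0.1,-0.37,0],[-0.1,-0.37,0],[-0.1,-0.37,0],[-0.1,-0.37,0],[-0.1,-0.37,0]], twist=[0,0,0,0,0,0,0,0,0,0])

```text
time_s: 7.58
position: [0.5144, 0.2357, 0.1531]
tool_rot: [[0.992, -0.124, -0.003], [-0.124, -0.992, -0.001], [-0.003, 0.001, -1.0]]
ft_force: [1.2, -0.5, -4.3]
grip_width: 0.043
gripper_force: 37.6
```

Request:
step_arm(fingers=[1,1,1,1,1,1], travel=[[-0.08,-0.25,0],[-0.02,-0.12,0],[0,0,0.3],[0,0,0.35],[0,0,0.2],[0,0,0]], twist=[0,0,0,0,0,0])

```text
time_s: 8.32
position: [0.5096, 0.2712, 0.068]
tool_rot: [[0.992, -0.125, -0.004], [-0.125, -0.992, -0.001], [-0.004, 0.002, -1.0]]
ft_force: [0.2, 1.0, -2.8]
grip_width: 0.043
gripper_force: 37.6
```

Run:
```python
from h import *
plan(.511,.272,.033)
```

```text
t 8.32 p [0.5096 0.2712 0.068 ] a -7.19 w 0.043 gf 37.6 | twist 0.0 travel [ 0.013 -0.009  0.35 ] mm 35
```

Request:
step_arm(fingers=[1,1,1,1,-1,-1,-1,-1,-1], travel=[[0,0,0.2],[0,0,0.12],[0,0,0.03],[0,0,0],[0,0,0],[0,0,0],[0,0,0],[0,0,0],[0,0,0]], twist=[0,0,0,0,0,0,0,0,0])

```text
time_s: 9.45
position: [0.5109, 0.2718, 0.035]
tool_rot: [[0.992, -0.125, 0.0], [-0.125, -0.992, 0.0], [0.0, -0.0, -1.0]]
ft_force: [-0.4, 0.5, -0.2]
grip_width: 0.0854
gripper_force: 0.0
```

Request:
step_arm(fingers=[-1,-1,-1,-1,-1,-1], travel=[[0,0,-0.2],[0,0,-0.35],[0,0,-0.35],[0,0,-0.35],[0,0,-0.3],[0,0,0]], twist=[0,0,0,0,0,0])

```text
time_s: 10.2
position: [0.5117, 0.2721, 0.1921]
tool_rot: [[0.992, -0.125, 0.004], [-0.125, -0.992, 0.001], [0.004, -0.002, -1.0]]
ft_force: [-1.5, -0.3, -0.3]
grip_width: 0.0853
gripper_force: 0.0
```

Run:
```python
from h import *
plan(.6135,.088,.18,82.7)
```

```text
t 10.2 p [0.5117 0.2721 0.1921] a -7.16 w 0.0853 gf 0.0 | twist -0.4992 travel [-1.696  1.244  0.121] mm 211
```

Request:
step_arm(fingers=[-1,-1,-1,-1,-1,-1,-1,-1,-1,-1], travel=[[0,0,0],[0,0,0],[0,0,0],[0,0,0],[0,0,0],[0,0,0],[0,0,0],[0,0,0],[0,0,0],[0,0,0]], twist=[-0.05,-0.05,-0.05,-0.05,-0.05,-0.05,-0.05,-0.05,-0.05,-0.05])

```text
time_s: 11.45
position: [0.5104, 0.2716, 0.1885]
tool_rot: [[0.12, 0.993, -0.002], [0.993, -0.12, -0.001], [-0.001, -0.002, -1.0]]
ft_force: [0.1, -0.3, -0.0]
grip_width: 0.0852
gripper_force: 0.0
```

Request:
step_arm(fingers=[-1,-1,-1,-1,-1,-1,-1,-1], travel=[[-0.2,0.14,0],[-0.3,0.22,0],[-0.3,0.22,0],[-0.3,0.22,0],[-0.3,0.22,0],[-0.3,0.22,0],[0,0,0],[0,0,0]], twist=[0,0,0,0,0,0,0,0])

```text
time_s: 12.45
position: [0.6121, 0.0881, 0.189]
tool_rot: [[0.125, 0.992, -0.002], [0.992, -0.125, 0.0], [0.0, -0.002, -1.0]]
ft_force: [0.6, 0.3, -0.2]
grip_width: 0.0854
gripper_force: 0.0
```

Run:
```python
from h import *
plan(.6135,.088,.034,82.7)
```

```text
t 12.45 p [0.6121 0.0881 0.189 ] a 82.84 w 0.0854 gf 0.0 | twist 0.0008 travel [1.00e-03 1.40e-02 1.55e+00] mm 155
```

Request:
step_arm(fingers=[-1,-1,-1,-1,-1,-1,-1,1,1,1], travel=[[0,0.01,0.2],[0,0,0.35],[0,0,0.35],[0,0,0.3],[0,0,0.2],[0,0,0.15],[0,0,0],[0,0,0],[0,0,0],[0,0,0]], twist=[0,0,0,0,0,0,0,0,0,0])

```text
time_s: 13.7
position: [0.6155, 0.0875, 0.0376]
tool_rot: [[0.125, 0.992, 0.006], [0.992, -0.125, -0.0], [0.0, 0.006, -1.0]]
ft_force: [1.1, -0.3, 30.3]
grip_width: 0.0344
gripper_force: 13.7
```

Request:
step_arm(fingers=[1,1,1], travel=[[0,0,0],[0,0,0],[0,0,0]], twist=[0,0,0])

```text
time_s: 14.08
position: [0.6173, 0.0874, 0.0411]
tool_rot: [[0.125, 0.992, 0.012], [0.992, -0.125, -0.001], [0.001, 0.012, -1.0]]
ft_force: [-4.7, 0.4, 32.6]
grip_width: 0.0172
gripper_force: 34.8
```

Run:
```python
from h import *
plan(.6097,.286,.154)
```

```text
t 14.07 p [0.6173 0.0874 0.0411] a 82.85 w 0.0172 gf 34.8 | twist 0.0 travel [ 1.961 -0.323 -1.129] mm 229
```

Run:
```python
from h import *
im,d=optics.get_image("side"); im2,d2=optics.get_image("wrist")
cv2.imwrite("pics/p1.png",np.hstack([cv2.resize(im[120:300,120:320],(400,360)),cv2.resize(im2[:288],(400,300))[0:300].copy() if 0 else cv2.resize(im2,(400,360))]))
W=cloud("side",d)
for r in models.trace("side","post")[:2]:
    p=W[r["mask"]&(d>0)]; print(r["confidence"],r["point"],np.percentile(p,3,0).round(3),np.percentile(p,97,0).round(3))
```

```text
0.93 [198.6, 204.0] [0.594 0.079 0.019] [0.638 0.109 0.083]
0.68 [91.2, 216.6] [0.73  0.176 0.002] [0.815 0.281 0.129]
```

View pics/p1.png

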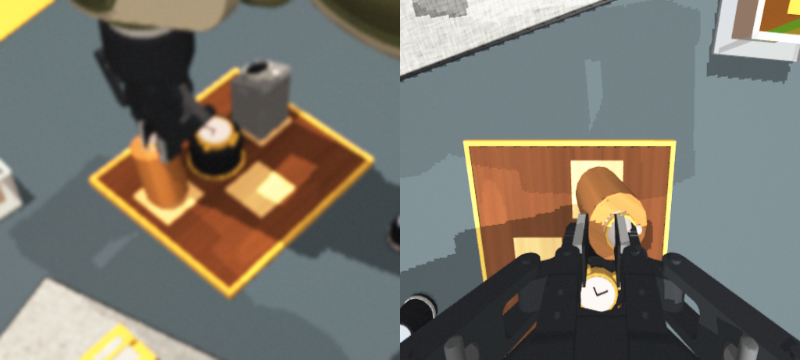

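Run:
```python
from h import *
s=monitor.observe(); im,d=optics.get_image("wrist"); c,f=cam("wrist"); W=cloud("wrist",d)
T=np.linalg.inv(c["world_from_camera"])
for dz in (0,.02,.04):
    q=T@np.r_[s["position"]+[0,0,dz],1]; print("px",c["cx"]+f*q[0]/-q[2],c["cy"]-f*q[1]/-q[2])
r=models.trace("wrist","post")[0]; p=W[r["mask"]&(d>0)]; print(r["confidence"],r["point"])
for a in np.arange(0.01,.1,.01):
    t=p[(p[:,2]>a)&(p[:,2]<a+.01)]
    if len(t)>20: print(a.round(2),len(t),np.percentile(t,2,0).round(3),np.percentile(t,98,0).round(3))
for n in ["side","top"]:
    im,d=optics.get_image(n); W=cloud(n,d); r=models.trace(n,"post")[0]; p=W[r["mask"]&(d>0)]; print(n,r["confidence"],r["point"])
    for a in np.arange(0.01,.1,.01):
        t=p[(p[:,2]>a)&(p[:,2]<a+.01)]
        if len(t)>10: print(a.round(2),len(t),np.percentile(t,2,0).round(3),np.percentile(t,98,0).round(3))
```

```text
px 257.8257344516213 220.2977610747398
px 258.2794989113807 233.19935803136832
px 258.8470124083914 249.33510918685542
0.59 [257.5, 305.4]
0.03 69 [0.6   0.046 0.031] [0.612 0.05  0.04 ]
0.04 1348 [0.593 0.004 0.041] [0.625 0.048 0.05 ]
0.05 900 [0.592 0.008 0.05 ] [0.621 0.037 0.052]
side 0.97 [198.1, 204.1]
0.01 34 [0.592 0.08  0.014] [0.622 0.109 0.02 ]
0.02 78 [0.593 0.079 0.02 ] [0.621 0.109 0.03 ]
0.03 85 [0.595 0.078 0.03 ] [0.625 0.109 0.04 ]
0.04 85 [0.597 0.077 0.04 ] [0.625 0.109 0.049]
0.05 87 [0.599 0.076 0.05 ] [0.63  0.108 0.06 ]
0.06 77 [0.602 0.082 0.06 ] [0.63  0.108 0.069]
0.07 128 [0.607 0.089 0.07 ] [0.644 0.108 0.08 ]
0.08 29 [0.611 0.087 0.08 ] [0.631 0.101 0.089]Traceback (most recent call last):
  File "<stdin>", line 11, in <module>
IndexError: list index out of range
```

Request:
step_arm(fingers=[0.5,0.4,0.3,0.2,0.1,0,-0.1,-0.2,-0.3,-0.4], travel=[[0,0,0],[0,0,0],[0,0,0],[0,0,0],[0,0,0],[0,0,0],[0,0,0],[0,0,0],[0,0,0],[0,0,0]], twist=[0,0,0,0,0,0,0,0,0,0], force=20)

```text
time_s: 15.78
position: [0.614, 0.0875, 0.0356]
tool_rot: [[0.125, 0.992, 0.001], [0.992, -0.125, -0.0], [0.0, 0.001, -1.0]]
ft_force: [-0.1, 0.0, -0.1]
grip_width: 0.0597
gripper_force: 0.0
```

Run:
```python
from h import *
plan(.6135,.0875,.034)
im,d=optics.get_image("side"); im2,d2=optics.get_image("wrist")
cv2.imwrite("pics/p2.png",np.hstack([cv2.resize(im[120:300,120:320],(400,360)),cv2.resize(im2,(400,360))]))
W=cloud("side",d); r=models.trace("side","post")[0]; p=W[r["mask"]&(d>0)]; print(r["confidence"],r["point"])
for a in np.arange(0.01,.1,.01):
        t=p[(p[:,2]>a)&(p[:,2]<a+.01)]
        if len(t)>10: print(a.round(2),len(t),np.percentile(t,2,0).round(3),np.percentile(t,98,0).round(3))
```

```text
t 15.78 p [0.614  0.0875 0.0356] a 82.83 w 0.0597 gf 0.0 | twist 0.0 travel [-0.    -0.005  0.016] mm 2
0.84 [197.8, 198.4]
0.01 12 [0.595 0.092 0.018] [0.619 0.109 0.02 ]
0.02 82 [0.593 0.078 0.021] [0.623 0.109 0.03 ]
0.03 86 [0.595 0.078 0.03 ] [0.624 0.109 0.04 ]
0.04 83 [0.598 0.084 0.04 ] [0.632 0.108 0.05 ]
0.05 79 [0.601 0.085 0.051] [0.631 0.108 0.06 ]
0.06 89 [0.604 0.081 0.06 ] [0.637 0.107 0.07 ]
0.07 170 [0.607 0.069 0.071] [0.646 0.107 0.08 ]
0.08 124 [0.609 0.075 0.08 ] [0.636 0.102 0.089]
0.09 47 [0.626 0.08  0.09 ] [0.639 0.092 0.097]
```

View pics/p2.png

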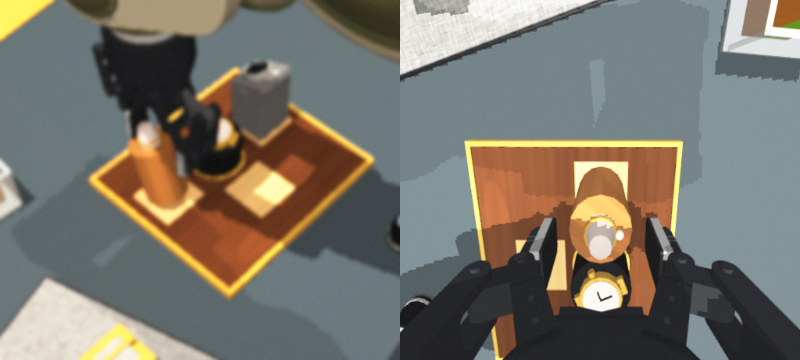

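Request:
step_arm(fingers=[-0.4,-0.4,-0.4,-0.4], travel=[[0,0,0],[0,0,0],[0,0,0],[0,0,0]], twist=[0,0,0,0])

```text
time_s: 16.42
position: [0.6137, 0.0875, 0.0349]
tool_rot: [[0.125, 0.992, -0.0], [0.992, -0.125, 0.0], [-0.0, -0.0, -1.0]]
ft_force: [0.2, -0.1, -0.8]
grip_width: 0.0597
gripper_force: 0.0
```

```bash
cat >> h.py <<'E'
def slices(n,q,k=0,step=.01,pr=True):
    im,d=optics.get_image(n); W=cloud(n,d); L=models.trace(n,q)
    if len(L)<=k: print(n,q,"none"); return im
    r=L[k]; p=W[r["mask"]&(d>0)]; print(n,q,round(r["confidence"],2),np.round(r["point"]))
    for a in np.arange(0.0,.1,step):
        t=p[(p[:,2]>a)&(p[:,2]<a+step)]
        if len(t)>15 and pr: print(a.round(3),len(t),np.percentile(t,2,0).round(3),np.percentile(t,98,0).round(3))
    return im
E
python3 - <<'E'
from h import *
slices("side","post"); slices("wrist","post"); slices("side","stand")
E
```

```text
side post 0.97 [199. 205.]
0.0 45 [0.594 0.05  0.006] [0.674 0.111 0.01 ]
0.01 63 [0.59  0.079 0.01 ] [0.632 0.11  0.02 ]
0.02 67 [0.59  0.077 0.02 ] [0.621 0.11  0.03 ]
0.03 68 [0.59  0.075 0.03 ] [0.621 0.11  0.04 ]
0.04 71 [0.59  0.082 0.04 ] [0.622 0.11  0.05 ]
0.05 59 [0.59  0.091 0.051] [0.622 0.11  0.06 ]
0.06 52 [0.591 0.094 0.06 ] [0.622 0.109 0.069]
0.07 188 [0.592 0.08  0.071] [0.632 0.109 0.08 ]
0.08 56 [0.581 0.083 0.081] [0.618 0.103 0.09 ]
0.09 39 [0.583 0.082 0.09 ] [0.618 0.102 0.096]
wrist post 0.61 [255. 234.]
0.0 86 [0.577 0.04  0.007] [0.639 0.11  0.01 ]
0.01 177 [0.595 0.096 0.01 ] [0.634 0.11  0.02 ]
0.02 211 [0.592 0.044 0.02 ] [0.634 0.111 0.03 ]
0.03 241 [0.595 0.047 0.03 ] [0.633 0.11  0.04 ]
0.04 281 [0.596 0.095 0.04 ] [0.634 0.111 0.05 ]
0.05 333 [0.596 0.097 0.05 ] [0.633 0.11  0.06 ]
0.06 387 [0.596 0.096 0.06 ] [0.634 0.11  0.07 ]
0.07 3454 [0.594 0.069 0.071] [0.633 0.11  0.08 ]
0.08 619 [0.604 0.085 0.08 ] [0.627 0.098 0.09 ]
0.09 663 [0.607 0.083 0.09 ] [0.62  0.096 0.094]
side stand 0.85 [251. 169.]
0.01 79 [ 0.571 -0.064  0.011] [ 0.616 -0.023  0.019]
0.02 89 [ 0.571 -0.064  0.02 ] [ 0.617 -0.023  0.03 ]
0.03 92 [ 0.571 -0.062  0.03 ] [ 0.617 -0.022  0.04 ]
0.04 88 [ 0.571 -0.063  0.04 ] [ 0.616 -0.023  0.05 ]
0.05 91 [ 0.571 -0.063  0.05 ] [ 0.616 -0.023  0.06 ]
0.06 99 [ 0.571 -0.065  0.06 ] [ 0.616 -0.023  0.07 ]
0.07 125 [ 0.571 -0.065  0.07 ] [ 0.618 -0.023  0.08 ]
0.08 226 [ 0.571 -0.067  0.081] [ 0.609 -0.023  0.09 ]
0.09 37 [ 0.573 -0.056  0.09 ] [ 0.594 -0.032  0.092]
```

Request:
step_arm(fingers=[-0.6,-0.6,-0.4,-0.3,-0.2,-0.1,-0.05,0,0.05,0.1], travel=[[0,0,0],[0.01,0,0.1],[0,0,0.06],[0,0,0],[0,0,0],[0,0,0],[0,0,0],[0,0,0],[0,0,0],[0,0,0]], twist=[0,0,0,0,0,0,0,0,0,0], force=25)

```text
time_s: 17.98
position: [0.6139, 0.0885, 0.0192]
tool_rot: [[0.125, 0.992, 0.0], [0.992, -0.125, -0.0], [0.0, 0.0, -1.0]]
ft_force: [-1.5, 0.6, 4.5]
grip_width: 0.0432
gripper_force: 25.0
```

Run:
```python
from h import *
s=monitor.observe(); print(s["position"].round(4),s["ft_force"].round(1),s["wrist_torque"].round(2),s["grip_width"],s["gripper_force"])
im=slices("side","post")
im2,d2=optics.get_image("wrist"); W=cloud("wrist",d2)
# finger points close to pads
for sx in (-1,1):
    m=(np.abs(W[...,0]-s["position"][0]-sx*.028)<.006)&(np.abs(W[...,1]-s["position"][1])<.02)&(W[...,2]<.12)
    t=W[m]; print(sx,m.sum(), np.percentile(t,[2,50,98],axis=0).round(3) if m.sum() else "")
```

```text
[0.6139 0.0885 0.0192] [-1.5  0.6  4.5] [-0.03  0.26 -0.04] 0.04315271528983816 25.012007653713226
side post 0.68 [200. 208.]
0.01 61 [0.59  0.08  0.011] [0.619 0.109 0.02 ]
0.02 67 [0.59  0.077 0.02 ] [0.621 0.11  0.03 ]
0.03 67 [0.59  0.082 0.03 ] [0.621 0.109 0.04 ]
0.04 54 [0.591 0.086 0.04 ] [0.623 0.109 0.05 ]
0.05 49 [0.587 0.1   0.05 ] [0.621 0.11  0.06 ]
0.06 46 [0.592 0.1   0.06 ] [0.623 0.11  0.069]
0.07 145 [0.596 0.082 0.071] [0.632 0.109 0.08 ]
0.08 37 [0.603 0.088 0.08 ] [0.625 0.098 0.089]
0.09 16 [0.596 0.089 0.09 ] [0.618 0.1   0.095]
-1 2412 [[0.58  0.082 0.007]
 [0.587 0.103 0.087]
 [0.592 0.107 0.114]]
1 2735 [[0.636 0.075 0.007]
 [0.641 0.097 0.084]
 [0.648 0.106 0.114]]
```

Request:
step_arm(fingers=[0.3,0.3,0.3,0.3,0.3,0.3,0.3,0.3,0.3,0.3], travel=[[0,0,-0.1],[0,0,-0.3],[0,0,-0.3],[0,0,-0.3],[0.2,-0.03,0],[0.35,-0.05,0],[0.35,-0.05,0],[0.35,-0.05,0],[0.35,-0.05,0],[0.35,-0.06,0]], twist=[0,0,0,0,0,0,0,0,0,0])

```text
time_s: 19.38
position: [0.6082, 0.2878, 0.117]
tool_rot: [[0.124, 0.992, -0.003], [0.992, -0.124, -0.0], [-0.001, -0.003, -1.0]]
ft_force: [0.0, 0.0, -1.6]
grip_width: 0.0431
gripper_force: 26.1
```

Request:
step_arm(fingers=[0.3,0.3,0.3,0.3,0.3], travel=[[0,0,0.2],[0,0,0.3],[0,0,0.2],[0,0,0],[0,0,0]], twist=[0,0,0,0,0])

```text
time_s: 20.0
position: [0.6094, 0.2862, 0.0492]
tool_rot: [[0.124, 0.992, 0.0], [0.992, -0.124, 0.0], [0.0, 0.0, -1.0]]
ft_force: [0.8, 0.2, -1.7]
grip_width: 0.0429
gripper_force: 26.1
```

Run:
```python
from h import *
plan(.6097,.286,.0165)
slices("side","post")
```

```text
t 20.0 p [0.6094 0.2862 0.0492] a 82.86 w 0.0429 gf 26.1 | twist 0.0 travel [-0.002  0.004  0.327] mm 33
side post 0.94 [126. 280.]
0.04 75 [0.586 0.27  0.041] [0.608 0.307 0.05 ]
0.05 85 [0.586 0.271 0.05 ] [0.608 0.307 0.06 ]
0.06 75 [0.586 0.273 0.06 ] [0.61  0.307 0.07 ]
0.07 54 [0.586 0.284 0.07 ] [0.611 0.307 0.08 ]
0.08 34 [0.587 0.298 0.08 ] [0.608 0.307 0.089]
0.09 41 [0.591 0.299 0.091] [0.61  0.307 0.1  ]
```

Down 33 mm, release gradually, rise.

Request:
step_arm(fingers=[0.3,0.3,0.3,0.3,-0.1,-0.3,-0.6,-0.6,-0.6,-0.6], travel=[[0,0,0.15],[0,0,0.12],[0,0,0.06],[0,0,0],[0,0,0],[0,0,0],[0,0,0],[0,0,0],[0,0,-0.1],[0,0,-0.3]], twist=[0,0,0,0,0,0,0,0,0,0])

```text
time_s: 21.35
position: [0.6086, 0.2854, 0.0556]
tool_rot: [[0.125, 0.992, -0.003], [0.992, -0.125, -0.001], [-0.001, -0.003, -1.0]]
ft_force: [0.4, 0.9, -0.4]
grip_width: 0.0685
gripper_force: 0.0
```

Request:
step_arm(fingers=[-1,-1,-1,-1,-1], travel=[[0,0,-0.35],[0,0,-0.35],[0,0,-0.35],[0,0,0],[0,0,0]], twist=[0,0,0,0,0])

```text
time_s: 21.98
position: [0.609, 0.2855, 0.1605]
tool_rot: [[0.125, 0.992, -0.001], [0.992, -0.125, -0.0], [-0.0, -0.001, -1.0]]
ft_force: [0.9, 0.6, 0.0]
grip_width: 0.0852
gripper_force: 0.0
```

Run:
```python
from h import *
plan(.598,-.046,.16,82.7)
slices("side","post"); slices("side","clock"); slices("side","watch",step=.02)
```

```text
t 21.98 p [0.609  0.2855 0.1605] a 82.84 w 0.0852 gf 0.0 | twist 0.0008 travel [-3.302  0.312  0.005] mm 332
side post 0.64 [134. 282.]
0.0 32 [0.586 0.273 0.004] [0.604 0.306 0.01 ]
0.01 73 [0.586 0.27  0.011] [0.609 0.306 0.02 ]
0.02 69 [0.586 0.271 0.021] [0.607 0.306 0.03 ]
0.03 74 [0.586 0.273 0.03 ] [0.609 0.306 0.04 ]
0.04 81 [0.585 0.27  0.04 ] [0.609 0.306 0.05 ]
0.05 79 [0.586 0.271 0.05 ] [0.608 0.306 0.06 ]
0.06 221 [0.586 0.267 0.061] [0.626 0.306 0.07 ]
0.07 233 [0.588 0.266 0.07 ] [0.626 0.304 0.08 ]
0.08 89 [0.6   0.277 0.081] [0.614 0.292 0.089]
side clock 0.97 [180. 308.]
0.01 81 [0.484 0.255 0.01 ] [0.529 0.295 0.019]
0.02 87 [0.484 0.254 0.02 ] [0.527 0.295 0.03 ]
0.03 87 [0.484 0.255 0.03 ] [0.529 0.295 0.04 ]
0.04 99 [0.484 0.254 0.041] [0.527 0.295 0.05 ]
0.05 92 [0.484 0.255 0.05 ] [0.526 0.295 0.06 ]
0.06 107 [0.484 0.255 0.06 ] [0.522 0.295 0.07 ]
0.07 314 [0.485 0.25  0.071] [0.528 0.295 0.08 ]
0.08 436 [0.487 0.252 0.08 ] [0.527 0.292 0.089]
0.09 47 [0.504 0.256 0.09 ] [0.511 0.288 0.093]
side watch 0.91 [225. 191.]
0.0 94 [0.576 0.012 0.007] [0.627 0.048 0.019]
0.02 162 [0.576 0.011 0.02 ] [0.62  0.048 0.039]
0.04 450 [ 0.578 -0.003  0.04 ] [0.627 0.046 0.053]
```

Request:
step_arm(fingers=[-1,-1,-1,-1,-1,-1,-1,-1,-1,-1], travel=[[-0.2,0.03,0],[-0.38,0.03,0],[-0.38,0.03,0],[-0.38,0.03,0],[-0.38,0.03,0],[-0.38,0.04,0],[-0.38,0.04,0],[-0.38,0.04,0],[-0.3,0.03,0],[-0.14,0.01,0]], twist=[0,0,0,0,0,0,0,0,0,0])

```text
time_s: 23.52
position: [0.5984, -0.048, 0.1609]
tool_rot: [[0.127, 0.992, -0.0], [0.992, -0.127, -0.0], [-0.0, -0.0, -1.0]]
ft_force: [0.2, 0.5, 1.1]
grip_width: 0.0855
gripper_force: 0.0
```

Request:
step_arm(fingers=[-1,-1], travel=[[0,0,0],[0,0,0]], twist=[0,0])

```text
time_s: 23.78
position: [0.5989, -0.0448, 0.161]
tool_rot: [[0.124, 0.992, -0.0], [0.992, -0.124, 0.0], [0.0, -0.0, -1.0]]
ft_force: [-0.7, -0.7, -0.0]
grip_width: 0.0853
gripper_force: 0.0
```

Run:
```python
from h import *
plan(.598,-.046,.024,82.7)
slices("wrist","stand")
```

```text
t 23.77 p [ 0.5989 -0.0448  0.161 ] a 82.89 w 0.0853 gf 0.0 | twist 0.001 travel [-0.013 -0.007  1.37 ] mm 137
wrist stand 0.95 [254. 183.]
0.01 20 [ 0.58  -0.024  0.011] [ 0.598 -0.022  0.018]
0.02 67 [ 0.58  -0.027  0.022] [ 0.618 -0.022  0.03 ]
0.03 45 [ 0.58  -0.027  0.03 ] [ 0.618 -0.022  0.037]
0.04 81 [ 0.579 -0.027  0.041] [ 0.619 -0.022  0.049]
0.05 82 [ 0.579 -0.027  0.052] [ 0.619 -0.022  0.059]
0.06 114 [ 0.579 -0.067  0.062] [ 0.621 -0.022  0.07 ]
0.07 608 [ 0.583 -0.068  0.07 ] [ 0.62  -0.022  0.08 ]
0.08 1452 [ 0.575 -0.065  0.081] [ 0.611 -0.023  0.09 ]
0.09 156 [ 0.577 -0.055  0.09 ] [ 0.594 -0.036  0.092]
```

Request:
step_arm(fingers=[-1,-1,-1,-1,-1,-0.6,-0.4,-0.3,-0.2,-0.1], travel=[[-0.01,-0.01,0.2],[0,0,0.35],[0,0,0.35],[0,0,0.3],[0,0,0.17],[0,0,0],[0,0,0],[0,0,0],[0,0,0],[0,0,0]], twist=[0,0,0,0,0,0,0,0,0,0])

```text
time_s: 25.12
position: [0.5977, -0.0465, 0.0242]
tool_rot: [[0.125, 0.992, -0.0], [0.992, -0.125, -0.0], [-0.0, -0.0, -1.0]]
ft_force: [-1.1, -0.7, 1.1]
grip_width: 0.047
gripper_force: 0.7
```

Request:
step_arm(fingers=[-0.05,0,0.1,0.3,0.3], travel=[[0,0,0],[0,0,0],[0,0,0],[0,0,0],[0,0,0]], twist=[0,0,0,0,0])

```text
time_s: 25.75
position: [0.5981, -0.0466, 0.0246]
tool_rot: [[0.125, 0.992, 0.001], [0.992, -0.125, -0.0], [-0.0, 0.001, -1.0]]
ft_force: [-1.8, 0.8, 5.3]
grip_width: 0.0441
gripper_force: 24.9
```

Run:
```python
from h import *
plan(.412,.258,.144)
slices("side","stand",step=.02)
```

```text
t 25.75 p [ 0.5981 -0.0466  0.0246] a 82.84 w 0.0441 gf 24.9 | twist 0.0 travel [ 2.79  -2.226 -1.194] mm 376
side stand 0.59 [249. 172.]
0.0 68 [ 0.571 -0.064  0.01 ] [ 0.611 -0.023  0.02 ]
0.02 175 [ 0.571 -0.063  0.02 ] [ 0.614 -0.023  0.039]
0.04 158 [ 0.572 -0.06   0.041] [ 0.616 -0.023  0.06 ]
0.06 145 [ 0.576 -0.043  0.061] [ 0.619 -0.023  0.079]
0.08 165 [ 0.577 -0.058  0.08 ] [ 0.61  -0.023  0.093]
```

Request:
step_arm(fingers=[0.3,0.3,0.3,0.3,0.3,0.3,0.3,0.3,0.3,0.3], travel=[[0,0,-0.15],[0,0,-0.35],[0,0,-0.35],[0,0,-0.35],[0.15,-0.12,0],[0.29,-0.23,0],[0.29,-0.23,0],[0.29,-0.23,0],[0.29,-0.23,0],[0.29,-0.23,0]], twist=[0,0,0,0,0,0,0,0,0,0])

```text
time_s: 27.1
position: [0.4894, 0.1296, 0.1426]
tool_rot: [[0.124, 0.992, -0.003], [0.992, -0.124, 0.0], [-0.0, -0.003, -1.0]]
ft_force: [0.7, -0.2, -2.0]
grip_width: 0.0439
gripper_force: 26.4
```

Request:
step_arm(fingers=[0.3,0.3,0.3,0.3,0.3,0.3,0.3,0.3,0.3,0.3], travel=[[0.29,-0.23,0],[0.29,-0.23,0],[0.29,-0.23,0],[0.2,-0.16,0],[0.12,-0.11,0],[0,0,0.2],[0,0,0.35],[0,0,0.3],[0,0,0],[0,0,0]], twist=[0,0,0,0,0,0,0,0,0,0])

```text
time_s: 28.35
position: [0.4117, 0.2582, 0.0597]
tool_rot: [[0.125, 0.992, 0.001], [0.992, -0.125, 0.0], [0.0, 0.001, -1.0]]
ft_force: [-0.5, -0.1, -2.2]
grip_width: 0.0443
gripper_force: 26.8
```

Run:
```python
from h import *
plan(.412,.258,.0216)
```

```text
t 28.35 p [0.4117 0.2582 0.0597] a 82.83 w 0.0443 gf 26.8 | twist 0.0 travel [-0.002  0.003  0.381] mm 38
```

Request:
step_arm(fingers=[0.3,0.3,0.3,0.3,-0.1,-0.3,-0.6,-0.6,-0.6,-0.6], travel=[[0,0,0.2],[0,0,0.12],[0,0,0.06],[0,0,0],[0,0,0],[0,0,0],[0,0,0],[0,0,0],[0,0,-0.1],[0,0,-0.3]], twist=[0,0,0,0,0,0,0,0,0,0])

```text
time_s: 29.6
position: [0.4107, 0.2578, 0.0611]
tool_rot: [[0.125, 0.992, -0.002], [0.992, -0.125, -0.001], [-0.001, -0.002, -1.0]]
ft_force: [-0.1, 0.3, 0.1]
grip_width: 0.0682
gripper_force: 0.0
```

Request:
step_arm(fingers=[-1,-1,-1,-1,-1], travel=[[0,0,-0.35],[0,0,-0.35],[0,0,-0.35],[0,0,0],[0,0,0]], twist=[0,0,0,0,0])

```text
time_s: 30.22
position: [0.411, 0.258, 0.1657]
tool_rot: [[0.125, 0.992, -0.001], [0.992, -0.125, -0.0], [-0.0, -0.001, -1.0]]
ft_force: [-0.2, 0.3, -0.9]
grip_width: 0.0853
gripper_force: 0.0
```

Run:
```python
from h import *
plan(.605,.021,.15)
im=slices("top","stand"); cv2.imwrite("pics/t2.png",cv2.resize(im[110:310,100:300],(600,600)))
for q in ["clock","post","watch"]: slices("top",q,step=.02)
```

```text
t 30.23 p [0.411  0.258  0.1657] a 82.84 w 0.0853 gf 0.0 | twist 0.0 travel [-2.109  2.22   0.157] mm 307
top stand 0.92 [150. 260.]
0.0 26 [0.381 0.236 0.001] [0.437 0.3   0.009]
0.01 16 [0.393 0.234 0.011] [0.434 0.254 0.019]
0.02 17 [0.391 0.233 0.021] [0.435 0.264 0.029]
0.03 19 [0.396 0.234 0.03 ] [0.436 0.267 0.039]
0.04 18 [0.39  0.234 0.041] [0.435 0.262 0.05 ]
0.05 18 [0.393 0.233 0.051] [0.43  0.238 0.059]
0.06 58 [0.393 0.234 0.061] [0.437 0.275 0.07 ]
0.07 124 [0.393 0.237 0.07 ] [0.434 0.279 0.08 ]
0.08 194 [0.39  0.239 0.08 ] [0.423 0.278 0.089]
top clock 0.64 [143. 224.]
0.0 44 [0.492 0.244 0.003] [0.534 0.306 0.017]
0.02 35 [0.488 0.248 0.021] [0.529 0.254 0.039]
0.04 34 [0.49  0.247 0.042] [0.535 0.269 0.06 ]
0.06 132 [0.49  0.248 0.061] [0.534 0.294 0.08 ]
0.08 223 [0.49  0.251 0.08 ] [0.531 0.292 0.093]
top post 0.65 [138. 184.]
0.0 31 [0.59  0.262 0.002] [0.634 0.296 0.02 ]
0.02 31 [0.59  0.264 0.022] [0.628 0.283 0.039]
0.04 33 [0.59  0.263 0.041] [0.626 0.286 0.06 ]
0.06 217 [0.591 0.264 0.062] [0.631 0.304 0.079]
0.08 40 [0.603 0.278 0.081] [0.616 0.292 0.093]
top watch 0.81 [248. 183.]
0.02 22 [ 0.58  -0.005  0.024] [0.633 0.037 0.039]
0.04 349 [ 0.582 -0.002  0.04 ] [0.631 0.044 0.054]
```

View pics/t2.png

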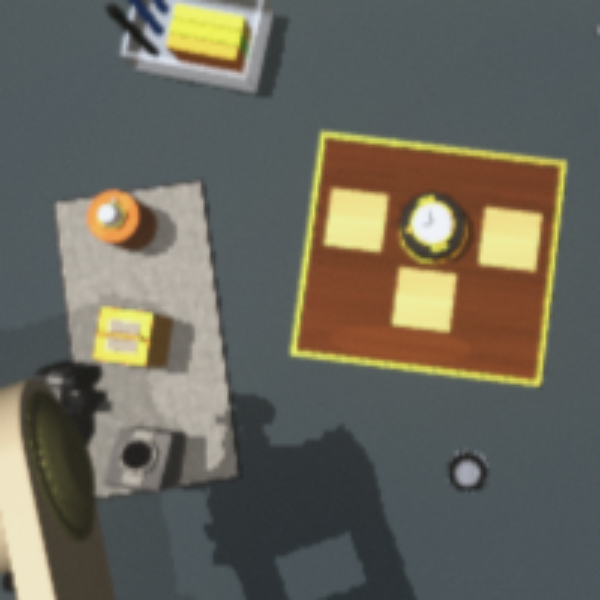

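Request:
step_arm(fingers=[-1,-1,-1,-1,-1,-1,-1,-1,-1,-1], travel=[[-0.1,0.1,0],[-0.25,0.26,0],[-0.25,0.26,0],[-0.25,0.26,0],[-0.25,0.26,0],[-0.25,0.26,0],[-0.25,0.27,0],[-0.25,0.27,0],[-0.18,0.2,0],[-0.08,0.08,0]], twist=[0,0,0,0,0,0,0,0,0,0])

```text
time_s: 31.88
position: [0.606, 0.0192, 0.1654]
tool_rot: [[0.126, 0.992, -0.0], [0.992, -0.126, -0.0], [-0.0, -0.0, -1.0]]
ft_force: [-0.3, 0.6, 0.2]
grip_width: 0.0856
gripper_force: 0.0
```

Request:
step_arm(fingers=[-1,-1], travel=[[0,0,0],[0,0,0]], twist=[0,0])

```text
time_s: 32.12
position: [0.6048, 0.0217, 0.166]
tool_rot: [[0.124, 0.992, -0.0], [0.992, -0.124, 0.0], [0.0, -0.0, -1.0]]
ft_force: [0.2, -0.3, 0.6]
grip_width: 0.0853
gripper_force: 0.0
```

Run:
```python
from h import *
plan(.605,.021,.010,82.7)
slices("wrist","watch",step=.01)
```

```text
t 32.12 p [0.6048 0.0217 0.166 ] a 82.88 w 0.0853 gf 0.0 | twist 0.001 travel [-0.007  0.003  1.56 ] mm 156
wrist watch 0.88 [260. 174.]
0.0 17 [ 0.574 -0.016  0.007] [0.635 0.016 0.009]
0.01 41 [0.588 0.038 0.011] [0.627 0.049 0.019]
0.02 54 [0.587 0.038 0.021] [0.627 0.049 0.03 ]
0.03 63 [ 0.584 -0.     0.03 ] [0.629 0.049 0.04 ]
0.04 1387 [ 0.58  -0.004  0.04 ] [0.63  0.047 0.05 ]
0.05 602 [0.589 0.006 0.05 ] [0.621 0.037 0.052]
```

Request:
step_arm(fingers=[-1,-1,-1,-1,-1,-1,-1,-0.6,-0.5,-0.4], travel=[[0,0,0.2],[0,0,0.35],[0,0,0.35],[0,0,0.3],[0,0,0.2],[0,0,0.15],[0,0,0],[0,0,0],[0,0,0],[0,0,0]], twist=[0,0,0,0,0,0,0,0,0,0])

```text
time_s: 33.48
position: [0.6056, 0.021, 0.0115]
tool_rot: [[0.125, 0.992, 0.001], [0.992, -0.125, -0.0], [-0.0, 0.001, -1.0]]
ft_force: [0.3, 0.0, -0.1]
grip_width: 0.0599
gripper_force: 0.0
```

Request:
step_arm(fingers=[-0.35,-0.3,-0.25,-0.2,-0.1,-0.1], travel=[[0,0,0],[0,0,0],[0,0,0],[0,0,0],[0,0,0],[0,0,0]], twist=[0,0,0,0,0,0])

```text
time_s: 34.22
position: [0.6053, 0.0211, 0.0109]
tool_rot: [[0.125, 0.992, 0.0], [0.992, -0.125, 0.0], [0.0, 0.0, -1.0]]
ft_force: [0.3, -0.7, 0.6]
grip_width: 0.0471
gripper_force: 0.0
```

Run:
```python
from h import *
plan(.605,.021,.13)
slices("side","watch",step=.01)
for n in ["top","side"]:
    im,d=optics.get_image(n); W=cloud(n,d)
    for q in ["cradle"]:
        r=models.trace(n,q)[0]; p=W[r["mask"]&(d>0)]; p=p[p[:,2]>-.01]
        xy=(p[:,:2]*1000).astype(np.float32); print(n,cv2.minEnclosingCircle(xy),cv2.minAreaRect(xy)[:2],xy.mean(0))
```

```text
t 34.23 p [0.6053 0.0211 0.0109] a 82.84 w 0.0471 gf 0.0 | twist 0.0 travel [-1.000e-03 -3.000e-03 -1.191e+00] mm 119
side watch 0.81 [224. 194.]
0.01 72 [0.576 0.012 0.01 ] [0.618 0.049 0.02 ]
0.02 86 [0.576 0.011 0.02 ] [0.617 0.048 0.029]
0.03 80 [0.576 0.017 0.03 ] [0.62  0.048 0.04 ]
0.04 203 [0.576 0.01  0.04 ] [0.627 0.047 0.05 ]
0.05 110 [0.582 0.008 0.05 ] [0.618 0.038 0.053]
top ((466.0274963378906, -268.8049011230469), 48.39516067504883) ((467.0108337402344, -267.4282531738281), (92.05809783935547, 89.13802337646484)) [ 466.47946 -266.73273]
side ((415.2043762207031, -23.676795959472656), 262.9649353027344) ((404.80413818359375, -27.479812622070312), (37.28483581542969, 525.9296264648438)) [ 469.9926 -194.3809]
```

Run:
```python
from h import *
s=monitor.observe(); im,d=optics.get_image("wrist"); W=cloud("wrist",d)
im2,_=optics.get_image("side")
cv2.imwrite("pics/p3.png",np.hstack([cv2.resize(im2[110:290,120:320],(400,360)),cv2.resize(im,(400,360))]))
Q=(W-s["position"])@s["tool_rot"]  # tool coords
for sgn in (-1,1):
    for y in range(20,60,4):
        m=(Q[...,1]*sgn*1000>y)&(Q[...,1]*sgn*1000<y+4)&(abs(Q[...,0])<.02)&(Q[...,2]<-.005)
        if m.sum()>20: print(sgn,y,m.sum(),"tool z range",np.percentile(Q[m][:,2],[1,50,99]).round(3),"x",np.percentile(Q[m][:,0],[1,99]).round(3))
```

```text
-1 20 2312 tool z range [-0.13  -0.093 -0.02 ] x [-0.014  0.02 ]
-1 24 1682 tool z range [-0.126 -0.092 -0.026] x [-0.008  0.019]
-1 28 698 tool z range [-0.126 -0.086 -0.044] x [0.01  0.018]
-1 32 474 tool z range [-0.096 -0.081 -0.045] x [0.007 0.015]
-1 36 530 tool z range [-0.093 -0.09  -0.05 ] x [-0.006  0.013]
-1 40 772 tool z range [-0.094 -0.092 -0.08 ] x [-0.011  0.013]
-1 44 1847 tool z range [-0.108 -0.095 -0.083] x [-0.011  0.014]
-1 48 3695 tool z range [-0.127 -0.111 -0.087] x [-0.009  0.014]
-1 52 1907 tool z range [-0.127 -0.112 -0.087] x [-0.007  0.014]
-1 56 1279 tool z range [-0.127 -0.116 -0.092] x [-0.007  0.014]
1 20 2352 tool z range [-0.129 -0.087 -0.021] x [-0.013  0.02 ]
1 24 1535 tool z range [-0.126 -0.092 -0.029] x [-0.004  0.019]
1 28 610 tool z range [-0.125 -0.086 -0.044] x [0.008 0.018]
1 32 475 tool z range [-0.096 -0.08  -0.045] x [0.007 0.015]
1 36 576 tool z range [-0.093 -0.091 -0.053] x [-0.006  0.013]
1 40 851 tool z range [-0.095 -0.092 -0.08 ] x [-0.011  0.013]
1 44 1993 tool z range [-0.111 -0.097 -0.083] x [-0.011  0.014]
1 48 3704 tool z range [-0.127 -0.112 -0.087] x [-0.008  0.014]
1 52 1775 tool z range [-0.127 -0.111 -0.087] x [-0.007  0.014]
1 56 1169 tool z range [-0.127 -0.116 -0.094] x [-0.007  0.014]
```

View pics/p3.png

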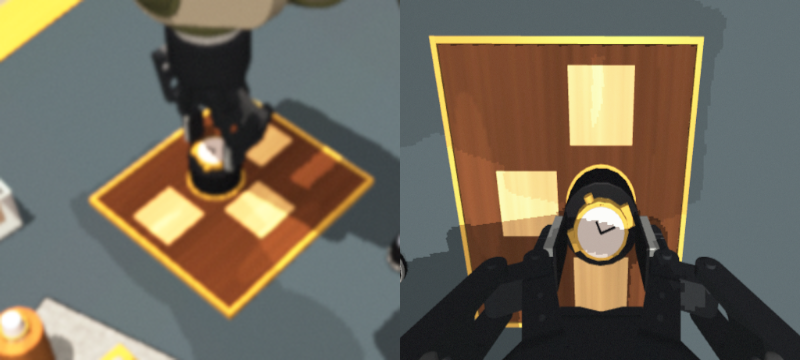

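Request:
step_arm(fingers=[-0.7,-0.7,-0.7,-0.7,-0.7,-0.7,-0.7], travel=[[0,0,0],[0,0,0],[0,0,0],[0,0,0.08],[0,0,0.08],[0,0,0.03],[0,0,0]], twist=[0,0,0,0,0,0,0])

```text
time_s: 35.5
position: [0.6052, 0.0211, -0.0085]
tool_rot: [[0.125, 0.992, -0.001], [0.992, -0.125, 0.0], [0.0, -0.001, -1.0]]
ft_force: [0.5, 0.1, 0.6]
grip_width: 0.0724
gripper_force: 0.0
```

Request:
step_arm(fingers=[-0.5,-0.45,-0.4,-0.35,-0.3,-0.25,-0.25], travel=[[0,0,0],[0,0,0],[0,0,0],[0,0,0],[0,0,0],[0,0,0],[0,0,0]], twist=[0,0,0,0,0,0,0])

```text
time_s: 36.38
position: [0.6053, 0.0211, -0.0077]
tool_rot: [[0.125, 0.992, 0.0], [0.992, -0.125, -0.0], [-0.0, 0.0, -1.0]]
ft_force: [-1.8, -0.0, 4.9]
grip_width: 0.0548
gripper_force: 26.1
```

Request:
step_arm(fingers=[-0.1,-0.1,-0.1,-0.1,-0.1,-0.1,-0.1,-0.1,-0.1,-0.1], travel=[[0,0,0],[0,0,-0.1],[0,0,-0.3],[0,0,-0.35],[0,0,-0.35],[-0.2,-0.07,0],[-0.34,-0.11,0],[-0.34,-0.11,0],[-0.34,-0.11,0],[-0.34,-0.12,0]], twist=[0,0,0,0,0,0,0,0,0,0], force=30)

```text
time_s: 37.62
position: [0.5326, -0.1286, 0.1007]
tool_rot: [[0.125, 0.992, -0.002], [0.992, -0.125, 0.001], [0.001, -0.002, -1.0]]
ft_force: [-0.5, -0.1, -1.4]
grip_width: 0.0546
gripper_force: 32.6
```

Request:
step_arm(fingers=[-0.1,-0.1,-0.1,-0.1,-0.1,-0.1,-0.1], travel=[[-0.34,-0.12,0],[-0.34,-0.12,0],[-0.34,-0.12,0],[-0.3,-0.1,0],[-0.15,-0.04,0],[0,0,0],[0,0,0]], twist=[0,0,0,0,0,0,0])

```text
time_s: 38.5
position: [0.4665, -0.2659, 0.1017]
tool_rot: [[0.124, 0.992, -0.0], [0.992, -0.124, 0.001], [0.001, -0.0, -1.0]]
ft_force: [0.9, 0.5, -1.4]
grip_width: 0.0544
gripper_force: 32.5
```

Run:
```python
from h import *
plan(.466,-.267,-.011)
slices("side","watch",step=.01)
im,d=optics.get_image("wrist"); W=cloud("wrist",d)
cv2.imwrite("pics/w4.png",im)
for r in models.trace("wrist","cradle")[:2]:
    p=W[r["mask"]&(d>0)]; xy=(p[(p[:,2]<.02)][:,:2]*1000).astype(np.float32); print(r["confidence"],r["point"],len(xy),cv2.minAreaRect(xy) if len(xy)>5 else "",np.percentile(xy,[1,99],axis=0))
```

```text
t 38.5 p [ 0.4665 -0.2659  0.1017] a 82.88 w 0.0544 gf 32.5 | twist 0.0 travel [-0.011 -0.004  1.127] mm 113
side watch 0.62 [357. 102.]
0.89 [255.8, 170.9] 4371 ((464.910888671875, -254.5314483642578), (66.75293731689453, 89.43838500976562), 86.25497436523438) [[ 421.76835937 -283.11876526]
 [ 506.90075378 -222.70512543]]
```

View pics/w4.png

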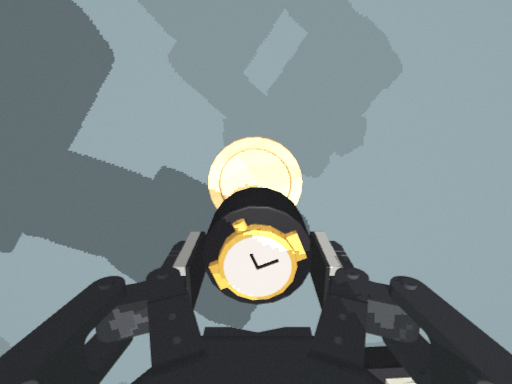

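Request:
step_arm(fingers=[-0.1,-0.1,-0.1,-0.1,-0.1,-0.1,-0.1], travel=[[-0.02,-0.01,0.2],[0,0,0.3],[0,0,0.3],[0,0,0.2],[0,0,0.08],[0,0,0.05],[0,0,0]], twist=[0,0,0,0,0,0,0])

```text
time_s: 39.58
position: [0.4654, -0.2688, -0.0107]
tool_rot: [[0.124, 0.992, 0.0], [0.992, -0.124, -0.0], [-0.0, 0.001, -1.0]]
ft_force: [0.5, 0.9, -0.2]
grip_width: 0.0545
gripper_force: 32.5
```

Run:
```python
from h import *
plan(.465,-.2675,-.0115)
print(monitor.observe()["ft_force"])
```

```text
t 39.58 p [ 0.4654 -0.2688 -0.0107] a 82.85 w 0.0545 gf 32.5 | twist 0.0 travel [ 0.012 -0.005  0.008] mm 2
[ 0.48031387  0.86873524 -0.24734293]
```

Seated (weight taken). Release and rise.

Request:
step_arm(fingers=[-0.1,-0.3,-0.4,-0.6,-0.8,-0.8,-0.8,-0.8,-0.8,-0.8], travel=[[0.01,0,0.01],[0,0,0],[0,0,0],[0,0,0],[0,0,0],[0,0,0],[0,0,-0.1],[0,0,-0.3],[0,0,-0.35],[0,0,-0.35]], twist=[0,0,0,0,0,0,0,0,0,0])

```text
time_s: 40.83
position: [0.4652, -0.2677, 0.0997]
tool_rot: [[0.125, 0.992, 0.0], [0.992, -0.125, -0.0], [-0.0, 0.0, -1.0]]
ft_force: [0.2, 0.3, 0.4]
grip_width: 0.0769
gripper_force: 0.0
```

Request:
step_arm(fingers=[-1,-1,-1,-1], travel=[[0,0,-0.35],[0,0,-0.25],[0,0,0],[0,0,0]], twist=[0,0,0,0])

```text
time_s: 41.32
position: [0.4648, -0.2674, 0.1572]
tool_rot: [[0.125, 0.992, -0.001], [0.992, -0.125, 0.001], [0.001, -0.001, -1.0]]
ft_force: [-0.1, 0.3, -0.1]
grip_width: 0.0861
gripper_force: 0.0
```

Run:
```python
from h import *
plan(.609,.2855,.16,82.8)
im=slices("wrist","watch",step=.01); cv2.imwrite("pics/w5.png",im)
d=optics.get_image("wrist")[1]; W=cloud("wrist",d)
r=models.trace("wrist","cradle")[0]; p=W[r["mask"]&(d>0)]; p=p[(p[:,2]>.007)&(p[:,2]<.014)]; print(np.percentile(p,[1,99],axis=0).round(3))
```

```text
t 41.33 p [ 0.4648 -0.2674  0.1572] a 82.84 w 0.0861 gf 0.0 | twist 0.0002 travel [ 5.666  0.738 -0.028] mm 571
wrist watch 0.79 [257. 172.]
0.0 23 [ 0.446 -0.271  0.005] [ 0.49 -0.24  0.01]
0.01 45 [ 0.443 -0.251  0.01 ] [ 0.486 -0.24   0.019]
0.02 58 [ 0.444 -0.254  0.02 ] [ 0.489 -0.24   0.03 ]
0.03 934 [ 0.439 -0.293  0.034] [ 0.491 -0.241  0.039]
0.04 1156 [ 0.445 -0.284  0.041] [ 0.485 -0.248  0.047]
[[ 0.42  -0.31   0.008]
 [ 0.508 -0.223  0.011]]
```

View pics/w5.png

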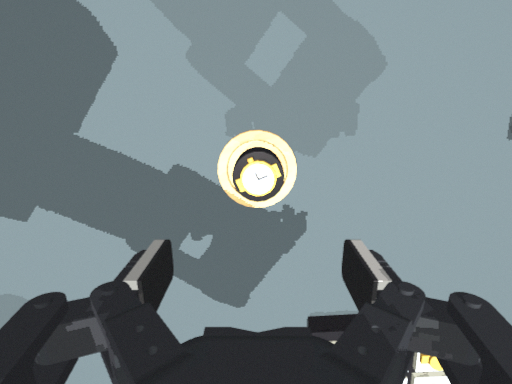

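Request:
step_arm(fingers=[-1,-1,-1,-1,-1,-1,-1,-1,-1,-1], travel=[[0.2,-0.05,0],[0.37,-0.085,0],[0.37,-0.085,0],[0.37,-0.085,0],[0.37,-0.085,0],[0.37,-0.085,0],[0.37,-0.085,0],[0.37,-0.085,0],[0.37,-0.085,0],[0.37,-0.085,0]], twist=[0,0,0,0,0,0,0,0,0,0])

```text
time_s: 42.78
position: [0.4271, 0.0947, 0.1578]
tool_rot: [[0.124, 0.992, -0.0], [0.992, -0.124, 0.0], [0.0, -0.0, -1.0]]
ft_force: [0.8, -0.9, 0.9]
grip_width: 0.0855
gripper_force: 0.0
```

Request:
step_arm(fingers=[-1,-1,-1,-1,-1,-1,-1,-1], travel=[[0.37,-0.085,0],[0.37,-0.085,0],[0.37,-0.085,0],[0.3,-0.07,0],[0.15,-0.04,0],[0.05,-0.01,0],[0,0,0],[0,0,0]], twist=[0,0,0,0,0,0,0,0])

```text
time_s: 43.78
position: [0.4114, 0.2564, 0.1579]
tool_rot: [[0.126, 0.992, -0.0], [0.992, -0.126, -0.0], [-0.0, -0.0, -1.0]]
ft_force: [0.1, 0.1, -1.0]
grip_width: 0.0856
gripper_force: 0.0
```

Run:
```python
from h import *
plan(.4117,.2582,.0206,82.83)
slices("wrist","stand",step=.02)
```

```text
t 43.77 p [0.4114 0.2564 0.1579] a 82.78 w 0.0856 gf 0.0 | twist -0.0003 travel [1.900e-02 1.000e-03 1.373e+00] mm 137
wrist stand 0.96 [256. 180.]
0.0 72 [0.395 0.239 0.005] [0.432 0.283 0.016]
0.02 117 [0.394 0.278 0.021] [0.433 0.283 0.037]
0.04 166 [0.393 0.277 0.041] [0.433 0.283 0.06 ]
0.06 1103 [0.396 0.236 0.064] [0.434 0.282 0.08 ]
0.08 1252 [0.387 0.24  0.08 ] [0.419 0.281 0.087]
```

Request:
step_arm(fingers=[-1,-1,-1,-1,-1,-0.6,-0.4,-0.3,-0.2,-0.1], travel=[[0.02,0,0.2],[0,0,0.35],[0,0,0.35],[0,0,0.3],[0,0,0.17],[0,0,0],[0,0,0],[0,0,0],[0,0,0],[0,0,0]], twist=[0,0,0,0,0,0,0,0,0,0], force=25)

```text
time_s: 45.12
position: [0.4114, 0.2591, 0.0212]
tool_rot: [[0.125, 0.992, -0.0], [0.992, -0.125, 0.0], [0.0, -0.0, -1.0]]
ft_force: [-0.8, 0.8, 1.2]
grip_width: 0.0469
gripper_force: 0.6
```

Request:
step_arm(fingers=[-0.05,0,0.1,0.3,0.3], travel=[[0,0,0],[0,0,0],[0,0,0],[0,0,0],[0,0,0]], twist=[0,0,0,0,0])

```text
time_s: 45.75
position: [0.4118, 0.2592, 0.0215]
tool_rot: [[0.125, 0.992, 0.001], [0.992, -0.125, 0.0], [0.0, 0.001, -1.0]]
ft_force: [-1.6, -1.3, 8.2]
grip_width: 0.0442
gripper_force: 24.5
```

Run:
```python
from h import *
plan(.5981,-.0466,.144)
```

```text
t 45.75 p [0.4118 0.2592 0.0215] a 82.84 w 0.0442 gf 24.5 | twist 0.0 travel [-2.802  2.23  -1.225] mm 378
```

Request:
step_arm(fingers=[0.3,0.3,0.3,0.3,0.3,0.3,0.3,0.3,0.3,0.3], travel=[[0,0,-0.15],[0,0,-0.35],[0,0,-0.35],[0,0,-0.35],[-0.15,0.12,0],[-0.29,0.23,0],[-0.29,0.23,0],[-0.29,0.23,0],[-0.29,0.23,0],[-0.29,0.23,0]], twist=[0,0,0,0,0,0,0,0,0,0])

```text
time_s: 47.0
position: [0.5178, 0.0834, 0.1404]
tool_rot: [[0.125, 0.992, -0.001], [0.992, -0.125, 0.0], [-0.0, -0.001, -1.0]]
ft_force: [0.3, 0.3, -1.3]
grip_width: 0.0441
gripper_force: 26.4
```

Request:
step_arm(fingers=[0.3,0.3,0.3,0.3,0.3,0.3,0.3,0.3,0.3,0.3], travel=[[-0.29,0.23,0],[-0.29,0.23,0],[-0.29,0.23,0],[-0.2,0.17,0],[-0.12,0.1,0],[0,0,0.2],[0,0,0.35],[0,0,0.3],[0,0,0],[0,0,0]], twist=[0,0,0,0,0,0,0,0,0,0])

```text
time_s: 48.25
position: [0.5986, -0.0455, 0.0571]
tool_rot: [[0.124, 0.992, 0.002], [0.992, -0.124, -0.0], [-0.0, 0.002, -1.0]]
ft_force: [1.0, 0.2, -1.7]
grip_width: 0.0441
gripper_force: 26.6
```

Run:
```python
from h import *
plan(.5981,-.0458,.0260)
```

```text
t 48.25 p [ 0.5986 -0.0455  0.0571] a 82.86 w 0.0441 gf 26.6 | twist 0.0 travel [-0.004 -0.004  0.311] mm 31
```

Then on to the post on the pad (at (0.6094, 0.2855)).

Request:
step_arm(fingers=[0.3,0.3,0.3,0.3,-0.1,-0.3,-0.6,-0.6,-0.6,-0.6], travel=[[0,0,0.15],[0,0,0.1],[0,0,0.06],[0,0,0],[0,0,0],[0,0,0],[0,0,0],[0,0,0],[0,0,-0.1],[0,0,-0.3]], twist=[0,0,0,0,0,0,0,0,0,0])

```text
time_s: 49.5
position: [0.5973, -0.0454, 0.0647]
tool_rot: [[0.125, 0.992, -0.003], [0.992, -0.125, 0.001], [0.0, -0.003, -1.0]]
ft_force: [-0.5, -0.2, 0.7]
grip_width: 0.0682
gripper_force: 0.0
```

Request:
step_arm(fingers=[-1,-1,-1,-1,-1], travel=[[0,0,-0.35],[0,0,-0.35],[0,0,-0.35],[0,0,0],[0,0,0]], twist=[0,0,0,0,0])

```text
time_s: 50.12
position: [0.5976, -0.0454, 0.1696]
tool_rot: [[0.125, 0.992, -0.001], [0.992, -0.125, 0.0], [0.0, -0.001, -1.0]]
ft_force: [-0.3, -0.6, -0.4]
grip_width: 0.0854
gripper_force: 0.0
```

Run:
```python
from h import *
plan(.6094,.2862,.165)
slices("wrist","stand",step=.02)
```

```text
t 50.12 p [ 0.5976 -0.0454  0.1696] a 82.84 w 0.0854 gf 0.0 | twist 0.0 travel [ 3.305 -0.296  0.046] mm 332
wrist stand 0.86 [256. 179.]
0.0 73 [ 0.57  -0.088  0.006] [ 0.623 -0.022  0.017]
0.02 115 [ 0.579 -0.027  0.022] [ 0.619 -0.022  0.038]
0.04 129 [ 0.579 -0.027  0.042] [ 0.619 -0.022  0.06 ]
0.06 747 [ 0.581 -0.069  0.061] [ 0.62  -0.022  0.08 ]
0.08 1531 [ 0.574 -0.065  0.081] [ 0.61  -0.023  0.091]
```

Request:
step_arm(fingers=[-1,-1,-1,-1,-1,-1,-1,-1,-1,-1], travel=[[0.2,-0.02,0],[0.38,-0.03,0],[0.38,-0.03,0],[0.38,-0.03,0],[0.38,-0.03,0],[0.38,-0.04,0],[0.38,-0.04,0],[0.38,-0.04,0],[0.3,-0.03,0],[0.14,-0.01,0]], twist=[0,0,0,0,0,0,0,0,0,0])

```text
time_s: 51.48
position: [0.6084, 0.2881, 0.1693]
tool_rot: [[0.122, 0.992, -0.001], [0.992, -0.122, -0.0], [-0.0, -0.001, -1.0]]
ft_force: [-0.5, -0.0, 1.1]
grip_width: 0.0853
gripper_force: 0.0
```

Request:
step_arm(fingers=[-1,-1], travel=[[0,0,0],[0,0,0]], twist=[0,0])

```text
time_s: 51.72
position: [0.6094, 0.2848, 0.1699]
tool_rot: [[0.126, 0.992, -0.0], [0.992, -0.126, -0.0], [-0.0, -0.0, -1.0]]
ft_force: [-0.3, -0.6, 0.1]
grip_width: 0.0856
gripper_force: 0.0
```

Run:
```python
from h import *
plan(.6094,.2862,.0155,82.83)
slices("wrist","post",step=.02)
```

```text
t 51.73 p [0.6094 0.2848 0.1699] a 82.79 w 0.0856 gf 0.0 | twist -0.0002 travel [ 0.014 -0.002  1.544] mm 154
wrist post 0.81 [255. 174.]
0.0 72 [0.581 0.243 0.003] [0.631 0.307 0.019]
0.02 91 [0.591 0.294 0.021] [0.629 0.307 0.04 ]
0.04 112 [0.592 0.293 0.04 ] [0.629 0.307 0.06 ]
0.06 1235 [0.59  0.267 0.064] [0.629 0.306 0.078]
0.08 244 [0.602 0.28  0.081] [0.617 0.293 0.09 ]
```

Request:
step_arm(fingers=[-1,-1,-1,-1,-1,-1,-0.6,-0.4,-0.3,-0.2], travel=[[0.02,0,0.2],[0,0,0.35],[0,0,0.35],[0,0,0.35],[0,0,0.2],[0,0,0.1],[0,0,0],[0,0,0],[0,0,0],[0,0,0]], twist=[0,0,0,0,0,0,0,0,0,0])

```text
time_s: 53.08
position: [0.6098, 0.2877, 0.0154]
tool_rot: [[0.125, 0.992, 0.001], [0.992, -0.125, 0.0], [0.0, 0.001, -1.0]]
ft_force: [0.4, 0.2, -0.4]
grip_width: 0.0512
gripper_force: 0.0
```

Request:
step_arm(fingers=[-0.1,-0.05,0,0.05,0.1,0.3], travel=[[0,0,0],[0,0,0],[0,0,0],[0,0,0],[0,0,0],[0,0,0]], twist=[0,0,0,0,0,0])

```text
time_s: 53.82
position: [0.6096, 0.2877, 0.0151]
tool_rot: [[0.125, 0.992, 0.0], [0.992, -0.125, 0.0], [0.0, 0.0, -1.0]]
ft_force: [-2.4, -0.6, 4.1]
grip_width: 0.0431
gripper_force: 25.2
```

Run:
```python
from h import *
plan(.6139,.0885,.12)
slices("side","post",step=.02)
```

```text
t 53.83 p [0.6096 0.2877 0.0151] a 82.84 w 0.0431 gf 25.2 | twist 0.0 travel [-1.971  0.291 -1.049] mm 225
side post 0.95 [128. 291.]
0.0 91 [0.586 0.273 0.006] [0.607 0.306 0.02 ]
0.02 128 [0.586 0.273 0.02 ] [0.609 0.306 0.038]
0.04 61 [0.591 0.299 0.04 ] [0.61  0.306 0.059]
0.06 116 [0.593 0.296 0.061] [0.622 0.306 0.072]
```

Request:
step_arm(fingers=[0.3,0.3,0.3,0.3,0.3,0.3,0.3,0.3,0.3,0.3], travel=[[0,0,-0.1],[0,0,-0.3],[0,0,-0.3],[0,0,-0.35],[-0.2,0.03,0],[-0.35,0.05,0],[-0.35,0.05,0],[-0.35,0.05,0],[-0.35,0.05,0],[-0.35,0.06,0]], twist=[0,0,0,0,0,0,0,0,0,0])

```text
time_s: 55.18
position: [0.6131, 0.0883, 0.1184]
tool_rot: [[0.125, 0.992, -0.002], [0.992, -0.125, -0.0], [-0.0, -0.002, -1.0]]
ft_force: [-0.1, 0.1, -1.3]
grip_width: 0.0428
gripper_force: 26.1
```

Request:
step_arm(fingers=[0.3,0.3,0.3,0.3,0.3], travel=[[0,0,0.2],[0,0,0.3],[0,0,0.2],[0,0,0],[0,0,0]], twist=[0,0,0,0,0])

```text
time_s: 55.8
position: [0.6142, 0.09, 0.0503]
tool_rot: [[0.125, 0.992, 0.0], [0.992, -0.125, -0.0], [-0.0, 0.0, -1.0]]
ft_force: [-0.3, -0.4, -1.4]
grip_width: 0.0432
gripper_force: 26.0
```

Run:
```python
from h import *
plan(.6139,.09,.02)
```

```text
t 55.8 p [0.6142 0.09   0.0503] a 82.82 w 0.0432 gf 26.0 | twist 0.0 travel [-0.001 -0.003  0.303] mm 30
```

Place, release, rise, then twist +90° for the clock.

Request:
step_arm(fingers=[0.3,0.3,0.3,0.3,-0.1,-0.3,-0.6,-0.6,-0.6,-0.6], travel=[[0,0,0.15],[0,0,0.1],[0,0,0.055],[0,0,0],[0,0,0],[0,0,0],[0,0,0],[0,0,0],[0,0,-0.1],[0,0,-0.3]], twist=[0,0,0,0,0,0,0,0,0,0])

```text
time_s: 57.05
position: [0.6133, 0.0905, 0.0592]
tool_rot: [[0.125, 0.992, -0.003], [0.992, -0.125, 0.0], [-0.0, -0.003, -1.0]]
ft_force: [0.3, 0.3, 0.6]
grip_width: 0.0686
gripper_force: 0.0
```

Request:
step_arm(fingers=[-1,-1,-1,-1,-1,-1], travel=[[0,0,-0.35],[0,0,-0.35],[0,0,-0.35],[0,0,-0.2],[0,0,0],[0,0,0]], twist=[0,0,0,0,0,0])

```text
time_s: 57.8
position: [0.6136, 0.0905, 0.1835]
tool_rot: [[0.125, 0.992, -0.002], [0.992, -0.125, 0.0], [-0.0, -0.002, -1.0]]
ft_force: [-0.1, -0.2, -0.4]
grip_width: 0.0853
gripper_force: 0.0
```

Request:
step_arm(fingers=[-1,-1,-1,-1,-1,-1,-1,-1,-1,-1], travel=[[0,0,0],[0,0,0],[0,0,0],[0,0,0],[0,0,0],[0,0,0],[0,0,0],[0,0,0],[0,0,0],[0,0,0]], twist=[0.05,0.05,0.05,0.05,0.05,0.05,0.05,0.05,0.05,0.05])

```text
time_s: 59.05
position: [0.6136, 0.0905, 0.183]
tool_rot: [[0.992, -0.13, -0.003], [-0.13, -0.992, 0.0], [-0.002, 0.0, -1.0]]
ft_force: [1.1, 0.1, 0.3]
grip_width: 0.0852
gripper_force: 0.0
```

Run:
```python
from h import *
plan(.511,.2718,.19,-7.2)
slices("side","post",step=.02)
```

```text
t 59.05 p [0.6136 0.0905 0.183 ] a -7.46 w 0.0852 gf 0.0 | twist -0.0014 travel [-1.245 -1.67  -0.07 ] mm 208
side post 0.93 [203. 204.]
0.0 80 [0.591 0.051 0.006] [0.665 0.109 0.02 ]
0.02 133 [0.59  0.076 0.02 ] [0.623 0.11  0.039]
0.04 146 [0.59 0.08 0.04] [0.622 0.109 0.06 ]
0.06 322 [0.591 0.069 0.061] [0.631 0.109 0.079]
0.08 88 [0.603 0.082 0.08 ] [0.62  0.098 0.095]
```

Request:
step_arm(fingers=[-1,-1,-1,-1,-1,-1,-1,-1,-1], travel=[[-0.15,-0.2,-0.07],[-0.22,-0.3,0],[-0.22,-0.3,0],[-0.22,-0.3,0],[-0.22,-0.3,0],[-0.15,-0.2,0],[-0.065,-0.07,0],[0,0,0],[0,0,0]], twist=[0,0,0,0,0,0,0,0,0])

```text
time_s: 60.28
position: [0.5117, 0.2711, 0.1914]
tool_rot: [[0.992, -0.125, 0.0], [-0.125, -0.992, -0.0], [0.0, 0.0, -1.0]]
ft_force: [-0.4, -0.4, -0.4]
grip_width: 0.0851
gripper_force: 0.0
```

Run:
```python
from h import *
plan(.511,.2718,.028,-7.2)
slices("wrist","clock",step=.02)
```

```text
t 60.27 p [0.5117 0.2711 0.1914] a -7.18 w 0.0851 gf 0.0 | twist 0.0001 travel [-0.008 -0.006  1.634] mm 163
wrist clock 0.88 [258. 176.]
0.0 51 [0.509 0.244 0.003] [0.533 0.288 0.019]
0.02 78 [0.527 0.249 0.022] [0.533 0.289 0.039]
0.04 118 [0.528 0.249 0.041] [0.533 0.289 0.06 ]
0.06 911 [0.487 0.25  0.063] [0.533 0.294 0.08 ]
0.08 943 [0.489 0.252 0.08 ] [0.529 0.291 0.091]
```

Request:
step_arm(fingers=[-1,-1,-1,-1,-1,-1,-0.6,-0.4,-0.3,-0.2], travel=[[-0.01,-0.01,0.2],[0,0,0.35],[0,0,0.35],[0,0,0.35],[0,0,0.25],[0,0,0.13],[0,0,0],[0,0,0],[0,0,0],[0,0,0]], twist=[0,0,0,0,0,0,0,0,0,0], force=35)

```text
time_s: 61.62
position: [0.5107, 0.2729, 0.029]
tool_rot: [[0.992, -0.125, 0.001], [-0.125, -0.992, 0.0], [0.001, -0.0, -1.0]]
ft_force: [0.7, -0.2, -0.1]
grip_width: 0.051
gripper_force: 0.0
```

Request:
step_arm(fingers=[-0.1,-0.05,0,0.05,0.1,0.3], travel=[[0,0,0],[0,0,0],[0,0,0],[0,0,0],[0,0,0],[0,0,0]], twist=[0,0,0,0,0,0])

```text
time_s: 62.38
position: [0.5106, 0.2725, 0.0288]
tool_rot: [[0.992, -0.125, 0.0], [-0.125, -0.992, -0.001], [0.0, 0.0, -1.0]]
ft_force: [-1.7, -4.2, 4.7]
grip_width: 0.0433
gripper_force: 35.3
```

Run:
```python
from h import *
plan(.5454,.0287,.15)
```

```text
t 62.38 p [0.5106 0.2725 0.0288] a -7.16 w 0.0433 gf 35.3 | twist 0.0 travel [ 0.649  2.376 -1.212] mm 274
```

Request:
step_arm(fingers=[0.3,0.3,0.3,0.3,0.3,0.3,0.3,0.3,0.3,0.3], travel=[[0,0,-0.15],[0,0,-0.35],[0,0,-0.35],[0,0,-0.35],[0.04,0.15,0],[0.1,0.37,0],[0.1,0.37,0],[0.1,0.37,0],[0.1,0.37,0],[0.1,0.37,0]], twist=[0,0,0,0,0,0,0,0,0,0])

```text
time_s: 63.62
position: [0.5382, 0.0658, 0.1466]
tool_rot: [[0.992, -0.125, -0.003], [-0.125, -0.992, 0.0], [-0.003, 0.0, -1.0]]
ft_force: [0.8, 0.1, -3.5]
grip_width: 0.0435
gripper_force: 37.6
```

Request:
step_arm(fingers=[0.3,0.3,0.3,0.3,0.3,0.3,0.3], travel=[[0.08,0.25,0],[0.025,0.125,0],[0,0,0.25],[0,0,0.35],[0,0,0.2],[0,0,0],[0,0,0]], twist=[0,0,0,0,0,0,0])

```text
time_s: 64.5
position: [0.5451, 0.0293, 0.069]
tool_rot: [[0.992, -0.124, 0.001], [-0.124, -0.992, -0.0], [0.001, -0.0, -1.0]]
ft_force: [-0.4, -0.2, -3.9]
grip_width: 0.0432
gripper_force: 37.6
```

Run:
```python
from h import *
plan(.5454,.0287,.0335)
```

```text
t 64.5 p [0.5451 0.0293 0.069 ] a -7.14 w 0.0432 gf 37.6 | twist 0.0 travel [0.003 0.005 0.355] mm 36
```

Request:
step_arm(fingers=[0.3,0.3,0.3,0.3,-0.1,-0.3,-0.6,-0.8,-0.8,-0.8], travel=[[0,0,0.2],[0,0,0.1],[0,0,0.06],[0,0,0],[0,0,0],[0,0,0],[0,0,0],[0,0,0],[0,0,-0.1],[0,0,-0.3]], twist=[0,0,0,0,0,0,0,0,0,0])

```text
time_s: 65.75
position: [0.5442, 0.0292, 0.0724]
tool_rot: [[0.992, -0.125, -0.003], [-0.125, -0.992, 0.0], [-0.003, -0.0, -1.0]]
ft_force: [-0.1, -0.3, -0.3]
grip_width: 0.0771
gripper_force: 0.0
```

Request:
step_arm(fingers=[-1,-1,-1,-1,-1,-1,-1,-1], travel=[[0,0,-0.35],[0,0,-0.35],[0,0,-0.35],[0,0,-0.2],[-0.3,0,0],[-0.3,0,0],[0,0,0],[0,0,0]], twist=[0,0,0,0,0,0,0,0])

```text
time_s: 66.75
position: [0.486, 0.0365, 0.198]
tool_rot: [[0.992, -0.125, 0.001], [-0.125, -0.992, -0.0], [0.001, 0.0, -1.0]]
ft_force: [-0.2, 0.1, 0.6]
grip_width: 0.0855
gripper_force: 0.0
```

Run:
```python
from h import *
plan(.5454,.0287,.2)
for q in ["clock","post","stand"]: slices("wrist",q,step=.02)
slices("side","clock",step=.02)
im=slices("top","watch",step=.02); cv2.imwrite("pics/t3.png",cv2.resize(im[70:310,100:420],None,fx=2.5,fy=2.5))
cv2.imwrite("pics/s3.png",optics.get_image("side")[0])
```

```text
t 66.75 p [0.486  0.0365 0.198 ] a -7.17 w 0.0855 gf 0.0 | twist 0.0 travel [ 0.599  0.003 -0.02 ] mm 60
wrist clock 0.76 [261. 117.]
0.0 38 [ 0.511 -0.002  0.006] [0.565 0.036 0.009]
0.08 2012 [0.523 0.007 0.082] [0.565 0.05  0.095]
wrist post 0.8 [189.  57.]
0.0 50 [0.591 0.067 0.007] [0.617 0.118 0.02 ]
0.02 110 [0.591 0.067 0.021] [0.617 0.095 0.039]
0.04 132 [0.591 0.067 0.04 ] [0.618 0.094 0.06 ]
0.06 1446 [0.592 0.068 0.064] [0.632 0.108 0.079]
0.08 398 [0.603 0.08  0.08 ] [0.624 0.095 0.094]
wrist stand 0.77 [328.  56.]
0.0 71 [ 0.572 -0.061  0.008] [ 0.616 -0.022  0.019]
0.02 175 [ 0.572 -0.06   0.021] [ 0.617 -0.022  0.04 ]
0.04 168 [ 0.572 -0.06   0.04 ] [ 0.617 -0.022  0.06 ]
0.06 805 [ 0.573 -0.069  0.062] [ 0.619 -0.022  0.08 ]
0.08 1805 [ 0.573 -0.065  0.081] [ 0.61  -0.023  0.091]
side clock none
top watch 0.65 [358. 238.]
0.0 21 [ 0.45  -0.301  0.005] [ 0.496 -0.24   0.02 ]
0.02 162 [ 0.445 -0.294  0.021] [ 0.495 -0.24   0.04 ]
0.04 235 [ 0.447 -0.285  0.04 ] [ 0.49  -0.245  0.049]
```

View pics/s3.png

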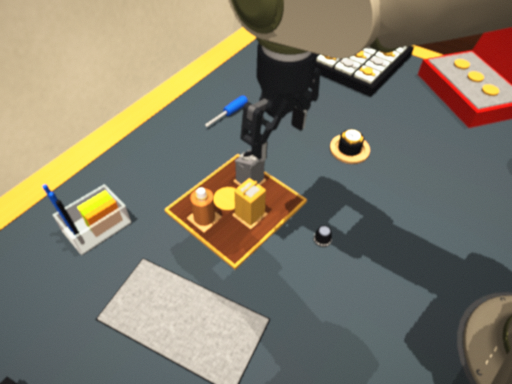

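The side picture shows the post (203,207), clock (250,203) and stand (249,168) back upright on their squares. The watch sits in the cradle (350,143), the pad is empty, and the loupe, driver and pens are where they were. The positions match the start within about 2 mm, so I'm handing in.

```bash
python3 -c "
from rig import close_job
print(close_job())"
```

```text
the job is handed in; nothing more can be done
None
```

The job is handed in, with no verdict returned: the watch sits in the cradle, and the clock, post and stand are back upright within about 2 mm of where they started; the first grip on the post slipped and tilted it by about 0.22 rad, but it settled upright on its spot.

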